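# Free a locked tool arbor and hold it upright

## Task

The steel tool arbor in the blue bench fixture is locked by a catch: take the mallet and knock the fixture's sprung pin down with it (not with the gripper) until it stays down, then put the mallet back on the bench clear of the fixture. Draw the arbor out of its leaning socket, turn it upright with the thin shank pointing down, and finish holding it still in the gripper like that, with its lower end about 20 cm above the bench. Leave the pin down and do not disturb the spanner, bearing and can.

Things in the scene. Friction and masses are not known exactly. Their poses are not given: they have to be found in the camera images.
- fixture: Blue steel bench fixture, fixed. Origin: on the bench, below the socket's mouth. Base plate 130 (x) by 190 (y, -55 to +135) by 12 mm thick. On it a 70 x 70 x 50 mm block leans 35 degrees (0.611 rad) towards the fixture's -x and holds the arbor; its highest edge is 95 mm over the bench. The pin stands on a column 44 x 44 mm, 80 mm high, at y = +100 mm.
- socket_mouth (a point): Centre of the mouth of the leaning 22 mm hole, on the block's upper face, 75 mm above the bench; axes as fixture, in which the hole's axis points up along (-0.574, 0, 0.819). A dark catch tongue, 24 mm wide, reaches from +y over the arbor's collar, at most 16 mm above the block's face; it slides 12 mm back (+y) with the pin and frees the arbor.
- pin_top (a point): Upright round steel pin, 18 mm across, this point at the centre of its flat top: 96 mm above the bench when up, 84 mm when down. Moves straight down.
- pin (a joint): How far the pin has gone down, m: 0 up (locked), 0.012 fully down (free). Over-centre snap action: about 8 N starts it, easing to none half-way; short of half-way (6 mm) it springs back up, beyond that it snaps down and stays.
- arbor_grip (a point): Centre of the upper grip body of the loose steel arbor (0.3 to 0.5 kg), on its axis, 85 mm from the lower end. The grip body is a cylinder 26 mm diameter, 65 mm long. Below it a collar, 44 mm diameter, 8 mm thick, rests on the block; 118 mm long in all. z points along the arbor away from the shank.
- arbor_foot (a point): Centre of the end face of the arbor's shank (its lower end); same axes as arbor_grip. The shank is 20 mm diameter, 45 mm long, all in the hole at the start: it must be drawn 45 mm along the hole's axis to be out.
- mallet_head (a point): Centre of the head of the loose mallet (0.2 to 0.36 kg): a black cylinder 36 mm diameter, 56 mm high along z, standing stably on one flat face on the bench, so this point is 28 mm above its striking face. A level wooden handle sticks out along the mallet's -x at mid-height of the head, ending 118 mm from the head's axis.
- mallet_handle (a point): Point on the centre line of the mallet's handle, 36 mm from the head's axis (18 mm from the head's side), a good place to grip. Handle section rectangular, 22 mm wide (across) and 24 mm high. Axes as mallet_head: z up, the handle runs along -x.
- spanner: Steel open spanner, thin and under 200 mm long, lying on the bench, origin near its middle; a bystander.
- bearing: Steel ring 52 mm diameter, 15 mm high, on the bench; origin at centre of its underside; a bystander.
- oil_can: Metal can 56 mm diameter, 100 mm high, on the bench; origin at centre of its underside; a bystander.
Things that resemble listed ones, but are neither listed nor needed, are in the scene too. Several things have the shape of the fixture; the one meant has the colours described above. What is shaped like the part that bears arbor_grip but pink is not meant.

How it is judged:
By the outcome, as a careful person would: the job done as asked, in the order asked, and still so for the second after the job is handed in, while the arm keeps its last pose, push and grip.
It also fails if it takes over 58 s, if anything falls off the work surface, if the arm or the gripper's body presses on something with over 40 N, if the wrist force passes 120 N, or if a joint passes its speed limit or range.

## Robot

A 6-joint arm with a two-finger parallel gripper is mounted at the origin on the work surface. World frame = base frame: x ahead of the robot, y to its left, z up, the work surface at z = 0. Lengths are in mm, angles in rad, forces in N, time in s.
With the tool pointing down it reaches from about 400 to 925 mm from the base axis. Payload 12.5 kg.
Tool frame: the origin (TCP) lies between the finger pads; the fingertips stand 14 mm ahead of it and the grasp point (between the pads) lies 5 mm behind it; x points along the fingers, y is the direction in which the jaws open and shut, and the axes are right-handed (so a half turn about x gives the same grasp; the last joint's range is limited). The gripper opens to 95 mm and grips with 3 to 60 N. Pads are 20 mm wide; open, the fingers measure 119 mm over their backs; the gripper's body (75 mm by 180 mm) begins 59 mm behind the grasp point.
Start: joints at [1.029, 0.491, 1.559, -0, 1.092, -0.106], TCP at [263.822, 566.61, 197.561] pointing down, gripper open.
Joint ranges: [-3.1, 3.1], [-0.84, 2.19], [0.05, 2.79], [-1.13, 4.28], [0.06, 2.93], [-2.69, 2.69]. Speed limits (rad/s): [2.22, 2.22, 2.79, 3.14, 3.14, 3.14].

## Interface

Orientations are given as [roll, pitch, yaw] about the fixed x, y, z axes, in that order (R = Rz(yaw) Ry(pitch) Rx(roll)).
In Python, from cell import env, cams gives the robot as it stands.
- The arm moves only by the tool carry_out, never from a script. Its arguments are lists of equal length, an entry for each row: "grip": the closure, from -1 (fully open) to 1 (shut); "linear": the shift along the tool's x, y, z scaled (see below), a list of three; "turn": the turn about the tool's x scaled (see below). In form: {"grip": [grip, ...], "linear": [[tx, ty, tz], ...], "turn": [turn, ...]}. A call has 1 to 5 rows; each row shifts and turns the commanded pose from where the row before left it, along the tool's axes as they then stand; what a row does not reach is not made up. The controller multiplies each number of a shift by 0.5 m and each number of a turn by 180 degrees. A row lasts 1/10 s, in which the tool goes at most 50 mm and 8.59 degrees, less where a joint would pass 70% of its speed; a pose out of reach is approached as far as the arm can. A call with a number of a shift or a turn outside -1 to 1 is refused whole. A call with a gripper value outside its range is refused whole. The fingers move at their own pace and stop on an object; the grip force is fixed at half the most. Time passes only in rows, so rows that do not move let the fingers close. It gives the time, the measured TCP pose, the force and the opening at its end, in the units of the state.
- env.state(): the state, without advancing time (a new reading comes with each control period).
- cams.read_camera(name): name is "scene" or "top" or "wrist"; returns the picture (384x512x3 uint8, blue, green, red); there is no depth.
- cams.camera_info(name): a dict with "fx", "fy", "cx", "cy" (pixels), "view" (4x4, takes a point from world to camera coordinates). Camera axes: x right, y down, z forward; pixel columns grow to the right and rows downward; lengths in mm; the calibration is good to about 2 mm. A picture is of the moment at which its call begins: read the wrist's pose just before it. camera_info takes no time and is no camera call; for the wrist camera it gives the pose at the moment of the call.
- env.job_done(): hands the job in, once; it reports no verdict.
The state is a dict: "t": time; "joints": joint angles; "qvel": joint speeds; "tau": joint torques, N m; "eef_pos": TCP position; "tcp_rot": TCP orientation; "ft_force": force on the tool from outside, world axes, zero at the start; "moment": the same for the moment, N m; "opening": opening from 0.0 (shut) to 1.0 (fully open).
Only numpy, scipy, OpenCV 4.12 (cv2) and the standard library are available. Lean on these libraries where they do the work, as an engineer would, in place of code of your own. Each camera call takes 0.05 s, during which the arm holds its last target. There are 200 camera calls.

## Working session

There is one attempt and no reset: what is moved stays moved. The work goes in short steps, Python scripts to look and compute and a tool call to move; the robot and the scene stay as the last step left them, time stands still between calls to the robot, and variables do not carry over. Pictures are saved under pics/ and viewed, about 8 in all and at most 12, crops included, and the job is handed in when it is done.

Besides the shell and the picture viewer there is one more tool, called in YAML: its name, and indented under it one key for each argument. carry_out: Moves the arm, as the interface text tells. Shifts and turns lie within -1 to 1; 1 stands for 0.5 m of shift or 180 degrees of turn. Its arguments: {"type":"object","properties":{"grip":{"type":"array"},"linear":{"type":"array"},"turn":{"type":"array"}},"required":["grip","linear","turn"]}

```bash
ls; mkdir -p pics
python3 - <<'E'
from cell import env,cams
import cv2,numpy as np
print(env.state())
for n in("scene","top"):
    im=cams.read_camera(n);cv2.imwrite(f"pics/{n}0.png",im)
    i=cams.camera_info(n);print(n,{k:np.round(v,4).tolist() if k=="view" else v for k,v in i.items()})
a=cv2.imread("pics/scene0.png");b=cv2.imread("pics/top0.png")
E
```

```text
pics
{'t': 0.0, 'joints': array([ 1.02942842e+00,  4.91566976e-01,  1.55945683e+00,  8.28534416e-06,
        1.09167399e+00, -1.05589642e-01]), 'qvel': array([ 1.51837511e-03, -1.71950720e-03, -3.65539524e-04,  3.17617281e-04,
        7.32786498e-05, -9.50876596e-04]), 'tau': array([-3.85728592e-03, -6.12636995e+01, -2.58179176e+01,  6.90784352e-02,
        4.82687261e-02, -9.91495517e-05]), 'eef_pos': array([263.6598574 , 566.37853595, 196.95460334]), 'tcp_rot': array([-1.68303498,  1.56969116, -2.11881707]), 'ft_force': array([ 0.89270851, -0.61605872,  0.58293835]), 'moment': array([ 0.04429317,  0.00464145, -0.02132633]), 'opening': 1.0010774252643166}
scene {'fx': 482.94940124375387, 'fy': 482.94940124375387, 'cx': 257.3706969856148, 'cy': 185.6502575195188, 'view': [[-0.2588, 0.9659, -0.0096, 66.5096], [0.5686, 0.1443, -0.8098, -238.6146], [-0.7808, -0.2151, -0.5866, 1679.6445], [0.0, 0.0, 0.0, 1.0]]}
top {'fx': 441.78838189774393, 'fy': 441.78838189774393, 'cx': 255.2611885422509, 'cy': 184.89268147628346, 'view': [[-0.0267, -0.9996, 0.0026, 74.5187], [-0.9979, 0.0265, -0.0591, 552.5447], [0.059, -0.0042, -0.9982, 1357.9032], [0.0, 0.0, 0.0, 1.0]]}
```

Run:
```python
import cv2
for n in("scene","top"):
    a=cv2.imread(f"pics/{n}0.png");cv2.imwrite(f"pics/{n}0b.png",cv2.resize(a,(800,600),interpolation=cv2.INTER_CUBIC))
```

```text
(no output)
```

View pics/scene0b.png

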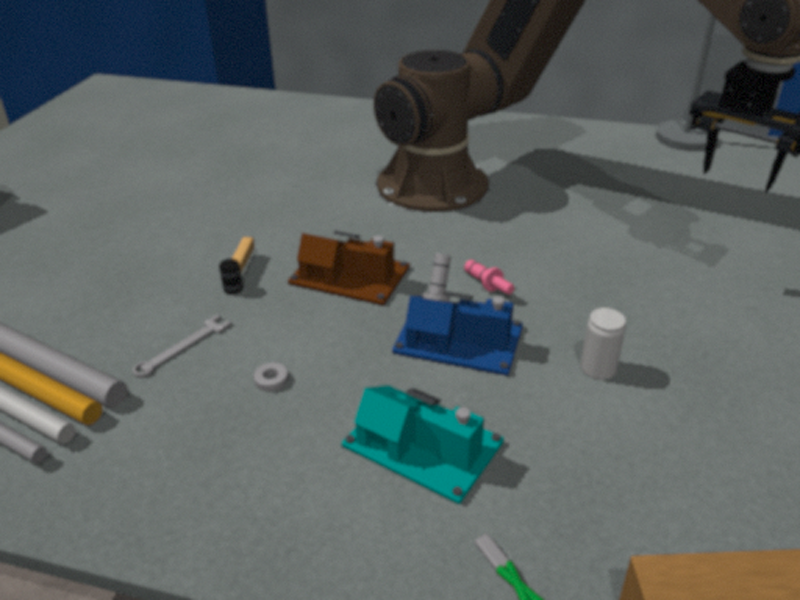

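View pics/top0b.png

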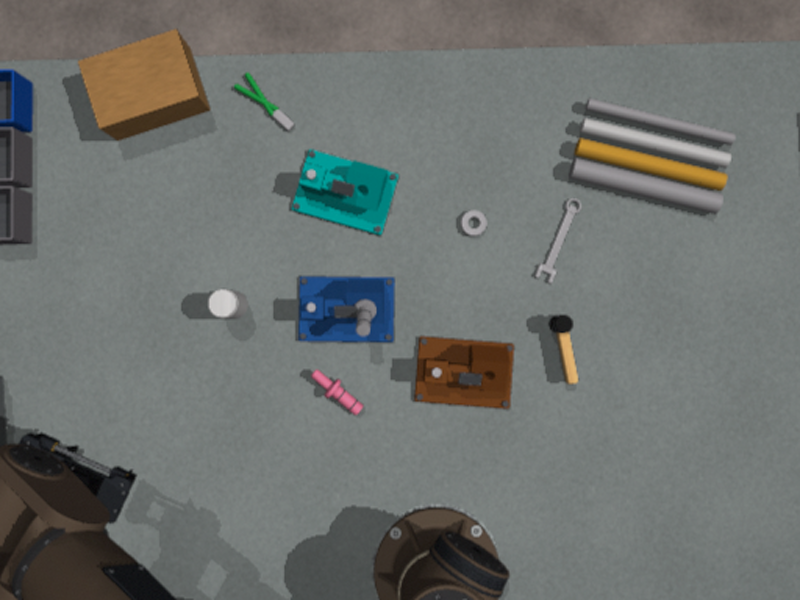

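The scene view shows the blue fixture at (460,325) with a grey arbor; the orange (350,265) and teal (425,435) ones are decoys. The pink arbor at (490,278) is a decoy too, and the mallet head is at (232,275). The top view has the blue fixture at (346,308), its pin at (311,308) and the mallet head at (562,324). I'll confirm these in one enlarged crop.

Run:
```python
import cv2,numpy as np
s=cv2.imread("pics/scene0.png");t=cv2.imread("pics/top0.png")
f=lambda a,x,y,w,h,k:cv2.resize(a[y:y+h,x:x+w],None,fx=k,fy=k,interpolation=cv2.INTER_CUBIC)
# k=5, crops 80x60
A=f(t,185,165,80,60,5);B=f(s,250,155,100,75,4);C=f(t,335,190,50,60,5);D=f(s,130,140,50,60,5)
o=np.zeros((600,800,3),np.uint8)
o[:300,:400]=A;o[:300,400:]=B;o[300:,:250]=C;o[300:,400:650]=D
cv2.imwrite("pics/c1.png",o)
```

```text
(no output)
```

View pics/c1.png

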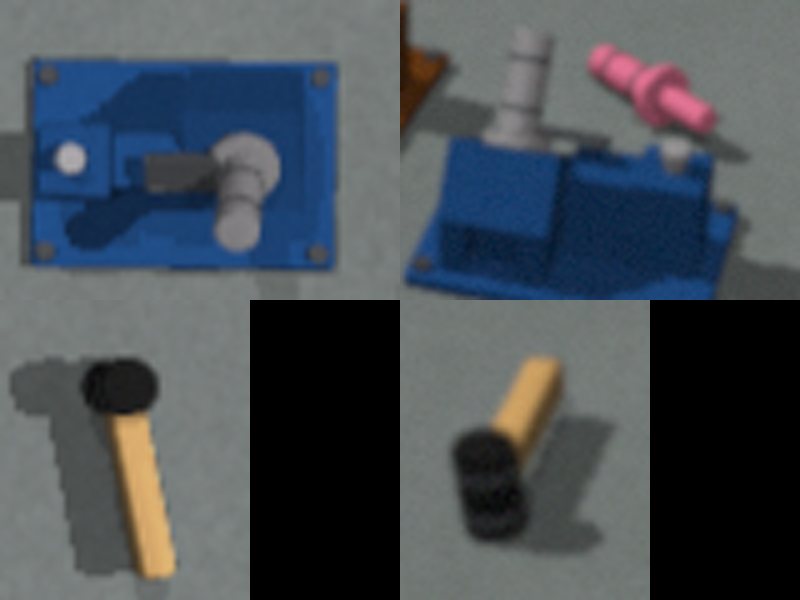

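The crop confirms the blue fixture, with a grey arbor, dark tongue and light pin (A: pin 70,158; arbor end 237,230). It also shows the mallet, with its head at C (126,386) and handle end at C (157,575). Next I triangulate.

```bash
cat > h.py <<'E'
import numpy as np, cv2, pickle, os
from cell import env,cams
def un(p,off,k): return (np.array(p,float)+.5)/k-.5+np.array(off)
def P(i): return np.array([[i["fx"],0,i["cx"]],[0,i["fy"],i["cy"]],[0,0,1]])@np.array(i["view"])[:3]
def tri(i1,p1,i2,p2):
    X=cv2.triangulatePoints(P(i1),P(i2),np.float64(p1).reshape(2,1),np.float64(p2).reshape(2,1))
    X=X[:3,0]/X[3,0]; e=[np.round(proj(i,X)-p,1).tolist() for i,p in((i1,p1),(i2,p2))]
    return X,e
def proj(i,X):
    u=P(i)@np.append(X,1); return u[:2]/u[2]
def ray(i,p,z):
    M=P(i); A=M[:,:2]; H=np.c_[A,M[:,2]*z+M[:,3]]
    x=np.linalg.solve(H,np.append(p,1)); return np.array([x[0]/x[2],x[1]/x[2],z])
T=cams.camera_info("top");S=cams.camera_info("scene")
E
python3 - <<'E'
from h import *
a=lambda *p:un(p,(185,165),5); b=lambda *p:un(p,(250,155),4); c=lambda *p:un(p,(335,190),5); d=lambda *p:un(p,(130,140),5)
for n,p,q in(("pin",a(70,158),b(276,148)),("arbortop",a(237,230),b(134,34)),("mtop",c(127,386-300),d(84,152)),("hend",c(157,277-6),d(145,63))):
    X,e=tri(T,p,S,q);print(n,X.round(1),e)
for p in((47,75),(320,77),(318,253),(44,251)):print("bolt",ray(T,a(*p),14).round(1))
for p in((33,59),(336,64),(336,269),(25,266)):print("corner",ray(T,a(*p),12).round(1))
print("mtop z56",ray(T,c(127,86),56),"hend z40",ray(T,c(157,275),40),"pin96",ray(T,a(70,158),96),"pin scene96",ray(S,b(276,148),96))
print("collar",ray(T,a(242,165),83))
print(np.array(cams.camera_info("wrist")["view"]).round(3).tolist(), env.state()["tcp_rot"])
E
```

```text
pin [521.2 226.   93.8] [[0.3, -0.1], [0.3, -0.0]]
arbortop [476.4 127.3 131.9] [[0.3, -0.1], [0.3, -0.0]]
mtop [ 477.9 -256.6   48.5] [[0.3, -0.1], [0.3, 0.0]]
hend [ 365.  -273.3   35.4] [[0.3, -0.1], [0.3, 0.0]]
bolt [576.1 250.2  14. ]
bolt [570.3  80.1  14. ]
bolt [460.9  84.2  14. ]
bolt [466.7 254.1  14. ]
corner [586.5 259.   12. ]
corner [578.3  69.9  12. ]
corner [450.7  73.3  12. ]
corner [457.7 266.3  12. ]
mtop z56 [ 477.49268569 -253.79738475   56.        ] hend z40 [ 362.58173233 -271.17570547   40.        ] pin96 [520.91209517 226.614216    96.        ] pin scene96 [524.46136259 225.64989613  96.        ]
collar [514.55044901 126.77894329  83.        ]
[[0.422, 0.907, -0.0, -623.302], [0.88, -0.409, 0.242, -27.946], [0.219, -0.102, -0.97, 390.017], [0.0, 0.0, 0.0, 1.0]] [-1.6697868   1.56979616 -2.10561096]
```

```bash
cat >> h.py <<'E'
def pose():
    s=env.state(); from scipy.spatial.transform import Rotation as R
    M=R.from_euler("xyz",s["tcp_rot"]).as_matrix(); return s,np.array(s["eef_pos"]),np.arctan2(M[0,1],M[1,1])
def plan(wps,start=None,grip=-1,step=48):
    """wps: list of (x,y,z,theta,nmin); prints rows in 5s"""
    s,p,th=pose()
    if start is not None: p,th=np.array(start[:3],float),start[3]
    print("at",p.round(1),round(th,3),"t",round(s["t"],2))
    rows=[];
    for w in wps:
        q=np.array(w[:3],float); dth=w[3]-th
        n=max(int(np.ceil(np.linalg.norm(q-p)/step)),int(np.ceil(abs(dth)/np.radians(8.5))),w[4] if len(w)>4 else 1)
        for k in range(n):
            d=(q-p)/(n-k); tu=(w[3]-th)/(n-k)
            R=np.array([[0,np.sin(th),np.cos(th)],[0,np.cos(th),-np.sin(th)],[-1,0,0]])
            l=np.round(R.T@d/500,4); u=round(tu/np.pi,4)
            p=p+R@l*500; th+=u*np.pi; rows.append((l.tolist(),u))
    for i in range(0,len(rows),5):
        r=rows[i:i+5]; print(len(r),"linear",[x[0] for x in r],"turn",[x[1] for x in r])
E
python3 - <<'E'
from h import *
plan([(480,150,200,.1),(443,-260,150,-.15)])
E
```

```text
at [263.7 566.4 197. ] 0.436 t 0.1
5 linear [[-0.0006, -0.0572, 0.0744], [-0.0006, -0.0597, 0.0724], [-0.0006, -0.0621, 0.0704], [-0.0006, -0.0644, 0.0682], [-0.0006, -0.0667, 0.066]] turn [np.float64(-0.0107), np.float64(-0.0107), np.float64(-0.0107), np.float64(-0.0107), np.float64(-0.0107)]
5 linear [[-0.0006, -0.0689, 0.0638], [-0.0006, -0.071, 0.0614], [-0.0006, -0.073, 0.059], [-0.0006, -0.0749, 0.0565], [-0.0005, -0.0768, 0.0539]] turn [np.float64(-0.0107), np.float64(-0.0107), np.float64(-0.0107), np.float64(-0.0106), np.float64(-0.0107)]
5 linear [[0.0111, -0.0915, 0.0009], [0.0111, -0.0915, -0.0016], [0.0111, -0.0914, -0.0041], [0.0111, -0.0912, -0.0067], [0.0111, -0.091, -0.0092]] turn [np.float64(-0.0088), np.float64(-0.0088), np.float64(-0.0089), np.float64(-0.0088), np.float64(-0.0089)]
4 linear [[0.0111, -0.0907, -0.0118], [0.0111, -0.0904, -0.0143], [0.0111, -0.0899, -0.0168], [0.0112, -0.0894, -0.0192]] turn [np.float64(-0.0088), np.float64(-0.0089), np.float64(-0.0088), np.float64(-0.0089)]
```

carry_out:
  grip: [-1,-1,-1,-1,-1]
  linear:
    - [0,-0.057,0.074]
    - [0,-0.06,0.072]
    - [0,-0.062,0.07]
    - [0,-0.064,0.068]
    - [0,-0.067,0.066]
  turn: [-0.011,-0.011,-0.011,-0.011,-0.011]

```text
t: 0.6
eef_pos: [372.2, 357.3, 197.4]
tcp_rot: [-2.413, 1.571, -2.674]
ft_force: [1.1, 0.7, 0.0]
opening: 0.999
```

carry_out:
  grip: [-1,-1,-1,-1,-1]
  linear:
    - [0,-0.069,0.064]
    - [0,-0.071,0.061]
    - [0,-0.073,0.059]
    - [0,-0.075,0.056]
    - [0,-0.077,0.054]
  turn: [-0.011,-0.011,-0.011,-0.011,-0.011]

```text
t: 1.1
eef_pos: [481.4, 149.4, 197.5]
tcp_rot: [2.51, 1.571, 2.422]
ft_force: [0.0, 0.4, -0.1]
opening: 0.998
```

carry_out:
  grip: [-1,-1,-1,-1,-1]
  linear:
    - [0.011,-0.092,0.001]
    - [0.011,-0.092,-0.002]
    - [0.011,-0.091,-0.004]
    - [0.011,-0.091,-0.007]
    - [0.011,-0.091,-0.009]
  turn: [-0.009,-0.009,-0.009,-0.009,-0.009]

```text
t: 1.6
eef_pos: [462.2, -78.6, 169.8]
tcp_rot: [1.447, 1.571, 1.499]
ft_force: [1.0, 0.0, -0.9]
opening: 0.999
```

carry_out:
  grip: [-1,-1,-1,-1,-1]
  linear:
    - [0.011,-0.091,-0.012]
    - [0.011,-0.09,-0.014]
    - [0.011,-0.09,-0.017]
    - [0.011,-0.089,-0.019]
    - [0,0,0]
  turn: [-0.009,-0.009,-0.009,-0.009,0]

```text
t: 2.1
eef_pos: [448.0, -263.4, 147.0]
tcp_rot: [-2.864, 1.57, -2.703]
ft_force: [1.3, 0.1, -0.3]
opening: 1.0
```

Run:
```python
from h import *
s,p,th=pose();i=cams.camera_info("wrist");im=cams.read_camera("wrist");pickle.dump(i,open("w1.pkl","wb"))
print(p.round(1),th.round(3),s["t"],s["joints"].round(2))
cv2.imwrite("pics/w1.png",cv2.resize(im,(768,576)))
V=np.array(i["view"]);print("cam",(-V[:3,:3].T@V[:3,3]).round(1), i["fx"])
for X in((477.7,-254.5,56),(364,-271.5,40)):print(proj(i,X)*1.5)
```

```text
[ 448.  -263.4  147. ] -0.161 2.1 [-0.66  0.41  1.87 -0.    0.86 -2.39]
cam [ 380.8 -275.5  335.1] 304.00900613532025
[392.22869307 333.39786511]
[395.02376334 148.99846325]
```

View pics/w1.png

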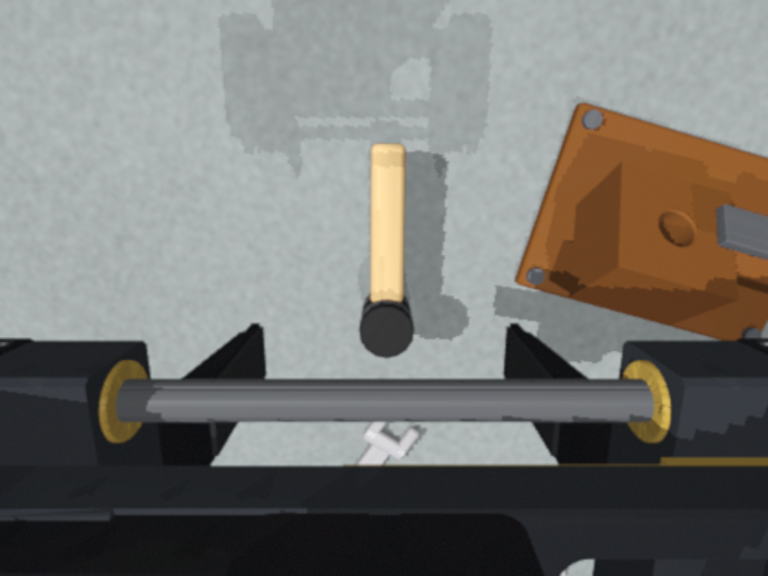

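The wrist view shows the head top centre at (387,329), the handle end at (388,152) and the orange decoy at right. I'll combine these points.

Run:
```python
from h import *
i=pickle.load(open("w1.pkl","rb"))
u=lambda x,y:un((x,y),(0,0),1.5)
h=ray(i,u(387,329),56);e=ray(i,u(388,148),40)
print(h,e,"yaw",np.arctan2(h[1]-e[1],h[0]-e[0]))
print(tri(T,un((127,86),(335,190),5),i,u(387,329)),tri(T,un((157,274),(335,190),5),i,u(388,148)))
d=(h-e)[:2];d/=np.linalg.norm(d);g=h[:2]-35*d;print(g)
th=-np.arctan2(d[1],d[0])
plan([(g[0],g[1],110,th),(g[0],g[1],23,th,5)])
```

```text
[ 475.14769557 -258.50796347   56.        ] [ 363.99463878 -276.06738155   40.        ] yaw 0.15668030914729808
(array([ 477.94042295, -256.89738334,   44.98410148]), [[0.1, -0.1], [1.1, -0.7]]) (array([ 362.06266493, -276.00422107,   20.96924234]), [[0.0, -0.1], [0.2, -0.9]])
[ 440.57642002 -263.96936506]
at [ 448.  -261.1  147.2] -0.161 t 2.15
5 linear [[0.0744, -0.0034, -0.0155], [0.0348, 0.0, -0.0], [0.0348, 0.0, -0.0], [0.0348, 0.0, -0.0], [0.0348, 0.0, -0.0]] turn [np.float64(0.0013), np.float64(-0.0), np.float64(-0.0), np.float64(-0.0), np.float64(-0.0)]
1 linear [[0.0348, 0.0, -0.0]] turn [np.float64(-0.0)]
```

carry_out:
  grip: [-1,-1,-1,-1,-1]
  linear:
    - [0.06,-0.001,-0.013]
    - [0.06,0,0]
    - [0.05,0,0]
    - [0.04,0,0]
    - [0.03,0,0]
  turn: [0.001,0,0,0,0]

```text
t: 2.65
eef_pos: [442.1, -259.1, 26.9]
tcp_rot: [2.208, 1.569, 2.37]
ft_force: [0.5, -0.2, 0.4]
opening: 1.0
```

carry_out:
  grip: [-1,-1,-1]
  linear:
    - [0.008,0,0]
    - [0,0,0]
    - [0,0,0]
  turn: [0,0,0]

```text
t: 2.95
eef_pos: [442.7, -260.4, 24.7]
tcp_rot: [-0.676, 1.57, -0.514]
ft_force: [-0.6, -1.3, 0.7]
opening: 0.999
```

carry_out:
  grip: [1,1,1,1,1]
  linear:
    - [0,0,0]
    - [0,0,0]
    - [0,0,0]
    - [0,0,0]
    - [0,0,0]
  turn: [0,0,0,0,0]

```text
t: 3.45
eef_pos: [442.4, -260.7, 24.1]
tcp_rot: [-0.361, 1.571, -0.2]
ft_force: [0.1, -0.1, 0.6]
opening: 0.632
```

carry_out:
  grip: [1,1,1,1,1]
  linear:
    - [0,0,0]
    - [0,0,0]
    - [0,0,0]
    - [0,0,0]
    - [0,0,0]
  turn: [0,0,0,0,0]

```text
t: 3.95
eef_pos: [442.3, -260.6, 24.0]
tcp_rot: [1.871, 1.571, 2.033]
ft_force: [0.3, 0.3, 0.1]
opening: 0.22
```

carry_out:
  grip: [1,1,1,1,1]
  linear:
    - [0,0,0]
    - [-0.02,0,0]
    - [-0.08,0,0]
    - [-0.1,0,0]
    - [-0.1,0,0]
  turn: [0,0,0,0,0]

```text
t: 4.45
eef_pos: [441.9, -260.3, 176.3]
tcp_rot: [2.192, 1.57, 2.353]
ft_force: [0.9, -0.7, 0.3]
opening: 0.003
```

carry_out:
  grip: [1,1,1,1,1]
  linear:
    - [-0.04,0,0]
    - [0,0,0]
    - [0,0,0]
    - [0,0,0]
    - [0,0,0]
  turn: [0,0,0,0,0]

```text
t: 4.95
eef_pos: [441.9, -260.3, 192.8]
tcp_rot: [2.278, 1.568, 2.439]
ft_force: [-0.6, -0.2, -0.3]
opening: 0.004
```

Run:
```python
from h import *
s,p,th=pose();i=cams.camera_info("wrist");im=cams.read_camera("wrist");pickle.dump((i,p,th),open("w2.pkl","wb"))
cv2.imwrite("pics/w2.png",cv2.resize(im,(768,576)))
print(s["opening"],s["ft_force"])
plan([(486.5,221,192,th)],grip=1)
```

```text
0.004075539628347557 [-0.56415085 -0.22826336 -0.26939479]
at [ 442.  -260.4  192.9] -0.161 t 5.0
5 linear [[0.0002, 0.0851, 0.022], [0.0002, 0.0851, 0.022], [0.0002, 0.0851, 0.022], [0.0002, 0.0851, 0.022], [0.0002, 0.0851, 0.022]] turn [np.float64(0.0), np.float64(0.0), np.float64(0.0), np.float64(0.0), np.float64(0.0)]
5 linear [[0.0001, 0.0851, 0.022], [0.0002, 0.0851, 0.022], [0.0001, 0.0851, 0.022], [0.0002, 0.0851, 0.0221], [0.0001, 0.0851, 0.022]] turn [np.float64(0.0), np.float64(0.0), np.float64(0.0), np.float64(0.0), np.float64(0.0)]
1 linear [[0.0002, 0.0851, 0.0221]] turn [np.float64(0.0)]
```

View pics/w2.png

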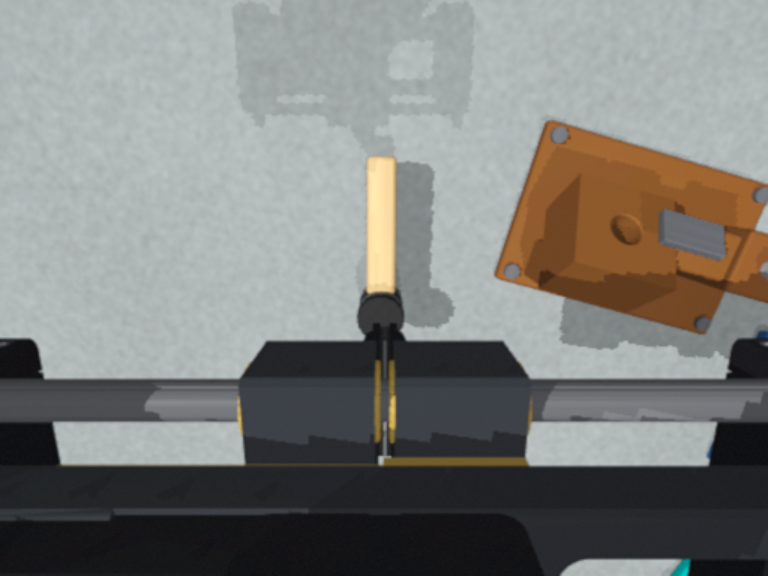

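The fingers are closed empty: the mallet stands at (380,315) with its handle end at (381,160), still on the bench. I'll work out where it is relative to the TCP, then grip again.

Run:
```python
from h import *
i,p,th=pickle.load(open("w2.pkl","rb"));i1=pickle.load(open("w1.pkl","rb"))
u=lambda x,y:un((x,y),(0,0),1.5)
print(p,th)
for z1,z2 in((56,40),):
    print(ray(i,u(380,313),z1),ray(i,u(381,157),z2))
    print(ray(i1,u(387,329),z1),ray(i1,u(388,146),z2))
V=np.array(i["view"]);V1=np.array(i1["view"])
print("cam",(-V[:3,:3].T@V[:3,3]).round(1))
print("TCP px",proj(i,p)*1.5, "grasp target on bench",proj(i,(442,-260.5,28))*1.5)
# other top-image check of present scene
t=cams.read_camera("top");cv2.imwrite("pics/t2.png",t)
a=cv2.imread("pics/top0.png");d=cv2.absdiff(a,t)[190:250,335:385];print(d.max(),d.mean())
```

```text
[ 441.92014663 -260.34254204  192.81462327] -0.1610216999715573
[ 472.76784901 -259.58868604   56.        ] [ 361.95744134 -276.78935338   40.        ]
[ 475.14769557 -258.50796347   56.        ] [ 362.82714771 -276.25992019   40.        ]
cam [ 375.  -272.7  380.9]
TCP px [386.81840521 336.79398618] grasp target on bench [385.08371784 265.26262432]
190 39.84822222222222
```

carry_out:
  grip: [-1,-1,-1,-1,-1]
  linear:
    - [0,-0.003,-0.006]
    - [0,0,0]
    - [0,0,0]
    - [0,0,0]
    - [0,0,0]
  turn: [0,0,0,0,0]

```text
t: 5.55
eef_pos: [439.6, -262.6, 194.0]
tcp_rot: [0.469, 1.571, 0.63]
ft_force: [-1.2, -0.2, -0.1]
opening: 0.372
```

carry_out:
  grip: [-1,-1,-1,-1,-1]
  linear:
    - [0.02,0,0]
    - [0.04,0,0]
    - [0.06,0,0]
    - [0.06,0,0]
    - [0.04,0,0]
  turn: [0,0,0,0,0]

```text
t: 6.05
eef_pos: [438.9, -262.0, 81.7]
tcp_rot: [2.264, 1.569, 2.425]
ft_force: [0.3, 0.6, -0.6]
opening: 0.789
```

carry_out:
  grip: [-1,-1,-1,-1,-1]
  linear:
    - [0.04,0,0]
    - [0.04,0,0]
    - [0.02,0,0]
    - [0.016,0,0]
    - [0,0,0]
  turn: [0,0,0,0,0]

```text
t: 6.55
eef_pos: [439.4, -262.4, 25.3]
tcp_rot: [2.232, 1.57, 2.393]
ft_force: [0.7, 0.4, -0.4]
opening: 0.998
```

carry_out:
  grip: [0,0,0,0,0]
  linear:
    - [0,0,0]
    - [0,0,0]
    - [0,0,0]
    - [0,0,0]
    - [0,0,0]
  turn: [0,0,0,0,0]

```text
t: 7.05
eef_pos: [439.7, -262.6, 26.3]
tcp_rot: [-0.617, 1.57, -0.456]
ft_force: [-0.0, 0.2, -0.2]
opening: 0.637
```

carry_out:
  grip: [0,0,0]
  linear:
    - [0,0,0]
    - [0,0,0]
    - [0,0,0]
  turn: [0,0,0]

```text
t: 7.35
eef_pos: [439.6, -262.6, 26.0]
tcp_rot: [1.232, 1.571, 1.394]
ft_force: [0.1, -0.2, 0.1]
opening: 0.504
```

Run:
```python
from h import *
s,p,th=pose();i=cams.camera_info("wrist");im=cams.read_camera("wrist");sc=cams.read_camera("scene")
print(p,s["opening"],s["t"])
c=cv2.resize(sc[130:205,120:195],(384,384),interpolation=cv2.INTER_CUBIC)
o=np.zeros((384,800,3),np.uint8);o[:,:384]=c;o[:312,384:]=cv2.resize(im,(416,312));cv2.imwrite("pics/w3.png",o)
```

```text
[ 439.62141859 -262.5754734    25.98331085] 0.5043329140119214 7.35
```

View pics/w3.png

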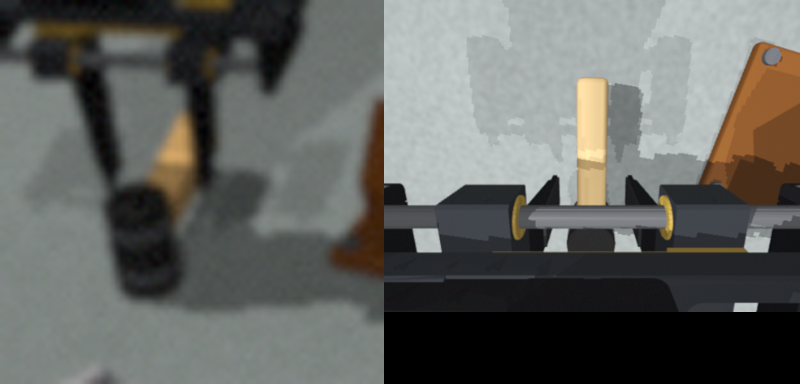

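Left, the scene crop: the fingers straddle the handle just behind the head. Right, the wrist view: the handle is centred between the fingers at (592,190). The first try lifted before the grip force had built up, so this time I'll close and wait.

carry_out:
  grip: [1,1,1,1,1]
  linear:
    - [0.006,0,0]
    - [0,0,0]
    - [0,0,0]
    - [0,0,0]
    - [0,0,0]
  turn: [0,0,0,0,0]

```text
t: 7.95
eef_pos: [439.6, -262.6, 23.1]
tcp_rot: [1.487, 1.571, 1.648]
ft_force: [-1.7, 0.8, 3.0]
opening: 0.139
```

carry_out:
  grip: [1,1,1,1,1]
  linear:
    - [0,0,0]
    - [0,0,0]
    - [0,0,0]
    - [0,0,0]
    - [0,0,0]
  turn: [0,0,0,0,0]

```text
t: 8.45
eef_pos: [438.4, -261.6, 23.2]
tcp_rot: [2.3, 1.568, 2.461]
ft_force: [-6.2, 5.5, 9.3]
opening: 0.007
```

Run:
```python
from h import *
s,p,th=pose();i=cams.camera_info("wrist");im=cams.read_camera("wrist");sc=cams.read_camera("scene");pickle.dump((i,p,th),open("w4.pkl","wb"))
print(p,s["opening"],s["ft_force"],s["moment"])
c=cv2.resize(sc[130:205,120:195],(384,384),interpolation=cv2.INTER_CUBIC)
o=np.zeros((384,800,3),np.uint8);o[:,:384]=c;o[:312,384:]=cv2.resize(im,(416,312));cv2.imwrite("pics/w4.png",o)
```

```text
[ 438.39583814 -261.5616927    23.19771775] 0.006720113296127781 [-6.15447811  5.53891944  9.32505617] [0.85534916 1.11342932 0.01983499]
```

View pics/w4.png

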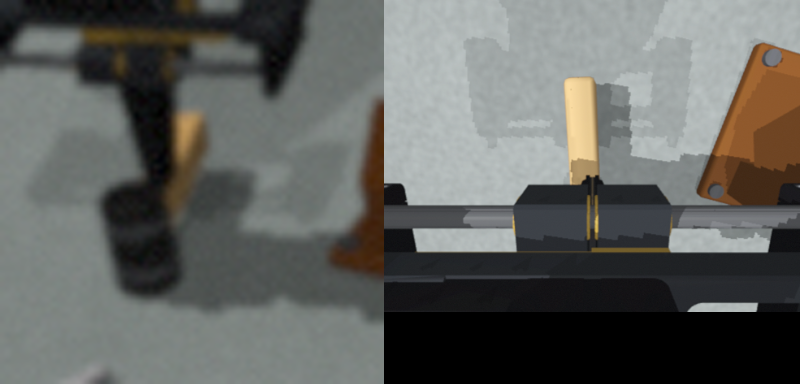

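Both views show the fingers shut with the handle under or beside them. I'll check the finger height by projecting it into the w3 scene crop.

Run:
```python
from h import *
k=384/75
def cr(X): return ((proj(S,X)-[120,130]+.5)*k).round(0)
p=np.array([439.6,-262.6,26]);y=np.array([np.sin(-.161),np.cos(-.161),0])
for z in(12,26,40,60):
    print(z,[cr(np.array([*p[:2],z])+s*y*24) for s in(1,-1)],[cr(np.array([*p[:2],z])+s*y*36) for s in(1,-1)])
i,p,th=pickle.load(open("w4.pkl","rb"))
d=np.array([np.cos(.161),np.sin(.161),0]);print("head top at bench pose",cr(np.array([*p[:2],56])+36*d),"bottom",cr(np.array([*p[:2],0])+36*d),"hend",cr(np.array([*p[:2],40])-82*d))
print("tips w4 wrist px:",[(proj(i,[*p[:2],z])*.8125+[384,0]).round(0) for z in(9,23,40)])
u=lambda x,y:(np.array([x-384,y])+.5)/.8125-.5
for z in (20,30,40):print(z,"handle end now",ray(i,u(581,79),z),"handle near fingers",ray(i,u(584,180),z))
```

```text
12 [array([211., 225.]), array([127., 221.])] [array([232., 226.]), array([106., 220.])]
26 [array([207., 204.]), array([123., 200.])] [array([229., 205.]), array([102., 199.])]
40 [array([204., 183.]), array([120., 179.])] [array([225., 184.]), array([ 99., 178.])]
60 [array([200., 153.]), array([114., 149.])] [array([221., 154.]), array([ 93., 148.])]
head top at bench pose [142. 192.] bottom [156. 277.] hend [204. 103.]
tips w4 wrist px: [array([593., 177.]), array([594., 182.]), array([594., 190.])]
20 handle end now [ 361.17149874 -283.60397023   20.        ] handle near fingers [ 438.78152996 -269.29896362   20.        ]
30 handle end now [ 361.71599072 -283.1053367    30.        ] handle near fingers [ 435.27039438 -269.54785947   30.        ]
40 handle end now [ 362.2604827  -282.60670317   40.        ] handle near fingers [ 431.75925879 -269.79675533   40.        ]
```

Run:
```python
from h import *
y=np.array([np.sin(.436),np.cos(.436),0]);p=np.array([263.8,566.6,0])
for z in(170,184,198,212,226):
    print(z,[((proj(S,p+[0,0,z]+s*y*50)+.5)*1.5625).round(0) for s in(1,-1)])
```

```text
170 [array([761., 213.]), array([701., 195.])]
184 [array([764., 206.]), array([703., 187.])]
198 [array([766., 198.]), array([705., 180.])]
212 [array([768., 190.]), array([707., 172.])]
226 [array([771., 182.]), array([709., 165.])]
```

The fingertips at the start pose also project about 29 mm higher than the stated TCP geometry implies. So true tip height ≈ reported z + 15, and the fingers were closing on top of the handle. I'll back off, open, re-measure with that offset and go lower.

carry_out:
  grip: [1,1,1,-1,-1]
  linear:
    - [-0.04,0,0]
    - [-0.08,0,0]
    - [-0.08,0,0]
    - [0,0,0]
    - [0,0,0]
  turn: [0,0,0,0,0]

```text
t: 9.05
eef_pos: [439.8, -262.7, 123.5]
tcp_rot: [-0.761, 1.569, -0.6]
ft_force: [-0.0, 0.8, -1.7]
opening: 0.119
```

carry_out:
  grip: [-1,-1,-1,-1,-1]
  linear:
    - [0,0,0]
    - [0,0,0]
    - [0,0,0]
    - [0,0,0]
    - [0,0,0]
  turn: [0,0,0,0,0]

```text
t: 9.55
eef_pos: [439.5, -262.5, 122.6]
tcp_rot: [2.188, 1.57, 2.349]
ft_force: [0.4, -0.1, 0.5]
opening: 0.541
```

Run:
```python
from h import *
s,p,th=pose();i=cams.camera_info("wrist");im=cams.read_camera("wrist");t=cams.read_camera("top");sc=cams.read_camera("scene")
pickle.dump((i,p,th),open("w5.pkl","wb"))
cv2.imwrite("pics/t5.png",t);cv2.imwrite("pics/s5.png",sc);cv2.imwrite("pics/w5.png",im)
print(p,th,s["opening"],s["t"],s["ft_force"])
# handle by colour in wrist + scene
hsv=cv2.cvtColor(im,cv2.COLOR_BGR2HSV);m=cv2.inRange(hsv,(12,60,120),(25,200,255));m[240:]=0
n,l,st,c=cv2.connectedComponentsWithStats(m);j=1+np.argmax(st[1:,4]);pts=np.argwhere(l==j)[:,::-1].astype(np.float32)
r=cv2.minAreaRect(pts);b=cv2.boxPoints(r);print(st[j],b.round(1).tolist())
b=b[np.argsort(b[:,1])];e=b[:2].mean(0);q=b[2:].mean(0)
for B in (29,):
    E_=ray(i,e,40-B);Q=ray(i,q,40-B);d=Q-E_;print("end",E_,"near",Q,"yaw",np.arctan2(d[1],d[0]),"len",np.linalg.norm(d))
o=np.zeros((384,800,3),np.uint8);o[:,:384]=cv2.resize(sc[130:205,120:195],(384,384),interpolation=cv2.INTER_CUBIC);o[:312,384:]=cv2.resize(im,(416,312));cv2.imwrite("pics/v5.png",o)
```

```text
[ 439.54290084 -262.52987428  122.62428636] -0.16108080663952423 0.5407650113194824 9.55 [ 0.37283367 -0.08670464  0.51896104]
[  351    74   161   137 11558] [[347.6000061035156, 200.5], [384.79998779296875, 70.4000015258789], [533.9000244140625, 113.0], [496.70001220703125, 243.10000610351562]]
end [318.83064607 -90.14049561  11.        ] near [448.90116373 -87.04178809  11.        ] yaw 0.02381878341674277 len 130.10742312319996
```

View pics/v5.png

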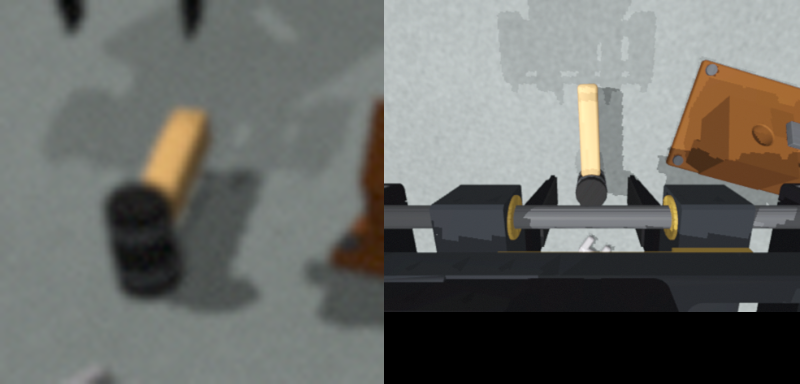

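The mallet stands upright and clear. In the wrist view the head top is at (590,192), the handle end at (587,86) and its near end at (590,176). In the scene crop the fingertips are at (68,30) and (190,35).

Run:
```python
from h import *
k=384/75
def cr(X): return ((proj(S,X)-[120,130]+.5)*k).round(0)
i,p,th=pickle.load(open("w5.pkl","rb"))
y=np.array([np.sin(th),np.cos(th),0])
for z in(108,122,136,144):print(z,[cr(np.array([*p[:2],z])+s*y*27) for s in(1,-1)])
u=lambda x,y:(np.array([x-384,y])+.5)/.8125-.5
for B in(0,15,29):
    h=ray(i,u(590,192),56-B);e=ray(i,u(587,85),40-B);d=h-e
    print(B,h.round(1),e.round(1),"yaw",np.arctan2(d[1],d[0]).round(3),np.linalg.norm(d[:2]).round(1))
for n,P_ in(("head",(112+138-112,204)),):print("scene head",ray(S,np.array([138,204])/k-.5+[120,130],56), "end",ray(S,np.array([188,112])/k-.5+[120,130],40))
```

```text
108 [array([194.,  78.]), array([96., 73.])]
122 [array([190.,  55.]), array([92., 51.])]
136 [array([187.,  32.]), array([87., 28.])]
144 [array([185.,  19.]), array([85., 15.])]
0 [ 475.1 -260.1   56. ] [ 363.1 -281.5   40. ] yaw 0.188 114.0
15 [ 481.1 -259.3   41. ] [ 362.6 -281.9   25. ] yaw 0.188 120.7
29 [ 486.8 -258.5   27. ] [ 362.1 -282.2   11. ] yaw 0.188 126.9
scene head [ 485.00758111 -252.79607547   56.        ] end [ 369.21531627 -279.16758159   40.        ]
```

carry_out:
  grip: [-1,-1,-1,-1,-1]
  linear:
    - [0,-0.003,0.004]
    - [0.05,0,0]
    - [0.06,0,0]
    - [0.06,0,0]
    - [0.03,0,0]
  turn: [-0.008,0,0,0,0]

```text
t: 10.2
eef_pos: [441.4, -263.4, 21.0]
tcp_rot: [2.244, 1.569, 2.431]
ft_force: [-0.3, 0.3, 0.1]
opening: 0.995
```

carry_out:
  grip: [-1,-1,-1,-1]
  linear:
    - [0.02,0,0]
    - [0.02,0,0]
    - [0.014,0,0]
    - [0,0,0]
  turn: [0,0,0,0]

```text
t: 10.6
eef_pos: [441.8, -263.7, -4.4]
tcp_rot: [2.107, 1.57, 2.294]
ft_force: [-0.1, 0.3, 0.5]
opening: 0.998
```

Reported z is −4.4 and nothing is touching, which confirms the height offset. Closing now.

carry_out:
  grip: [1,1,1,1,1]
  linear:
    - [0,0,0]
    - [0,0,0]
    - [0,0,0]
    - [0,0,0]
    - [0,0,0]
  turn: [0,0,0,0,0]

```text
t: 11.1
eef_pos: [441.9, -263.8, -3.8]
tcp_rot: [-0.524, 1.57, -0.338]
ft_force: [1.0, -0.5, 0.6]
opening: 0.634
```

carry_out:
  grip: [1,1,1,1,1]
  linear:
    - [0,0,0]
    - [0,0,0]
    - [0,0,0]
    - [0,0,0]
    - [0,0,0]
  turn: [0,0,0,0,0]

```text
t: 11.6
eef_pos: [441.8, -263.8, -4.0]
tcp_rot: [0.695, 1.571, 0.882]
ft_force: [0.1, 0.8, -1.0]
opening: 0.226
```

carry_out:
  grip: [1,1,1]
  linear:
    - [0,0,0]
    - [0,0,0]
    - [0,0,0]
  turn: [0,0,0]

```text
t: 11.9
eef_pos: [441.8, -263.7, -4.0]
tcp_rot: [0.376, 1.571, 0.562]
ft_force: [0.8, -0.5, -0.6]
opening: 0.229
```

carry_out:
  grip: [1,1,1,1,1]
  linear:
    - [-0.02,0,0]
    - [-0.06,0,0]
    - [-0.09,0,0]
    - [-0.09,0,0]
    - [-0.08,0,0]
  turn: [0,0,0,0,0]

```text
t: 12.4
eef_pos: [441.5, -263.5, 168.8]
tcp_rot: [-0.756, 1.57, -0.569]
ft_force: [0.8, 0.4, -1.6]
opening: 0.231
```

Run:
```python
from h import *
s,p,th=pose();print(s["opening"],s["ft_force"])
plan([(485,219.5,168,th)],grip=1,step=44)
```

```text
0.23076176858465763 [ 0.7940415   0.35881115 -1.61797443]
at [ 441.5 -263.5  168.8] -0.186 t 12.4
5 linear [[0.0001, 0.0778, 0.022], [0.0001, 0.0778, 0.022], [0.0001, 0.0778, 0.022], [0.0001, 0.0777, 0.022], [0.0001, 0.0778, 0.0221]] turn [np.float64(0.0), np.float64(0.0), np.float64(0.0), np.float64(0.0), np.float64(0.0)]
5 linear [[0.0001, 0.0777, 0.022], [0.0002, 0.0778, 0.0221], [0.0001, 0.0777, 0.022], [0.0002, 0.0778, 0.0221], [0.0001, 0.0777, 0.022]] turn [np.float64(0.0), np.float64(0.0), np.float64(0.0), np.float64(0.0), np.float64(0.0)]
2 linear [[0.0002, 0.0778, 0.0221], [0.0001, 0.0777, 0.022]] turn [np.float64(0.0), np.float64(0.0)]
```

carry_out:
  grip: [1,1,1,1,1]
  linear:
    - [0,0.078,0.022]
    - [0,0.078,0.022]
    - [0,0.078,0.022]
    - [0,0.078,0.022]
    - [0,0.078,0.022]
  turn: [0,0,0,0,0]

```text
t: 12.9
eef_pos: [459.3, -60.3, 166.6]
tcp_rot: [0.022, 1.571, 0.208]
ft_force: [0.9, -0.1, -2.9]
opening: 0.229
```

carry_out:
  grip: [1,1,1,1,1]
  linear:
    - [0,0.078,0.022]
    - [0,0.078,0.022]
    - [0,0.078,0.022]
    - [0,0.078,0.022]
    - [0,0.078,0.022]
  turn: [0,0,0,0,0]

```text
t: 13.4
eef_pos: [477.2, 141.6, 166.7]
tcp_rot: [0.543, 1.571, 0.729]
ft_force: [0.0, -0.2, -2.7]
opening: 0.228
```

carry_out:
  grip: [1,1,1,1,1]
  linear:
    - [0,0.077,0.022]
    - [0,0.077,0.022]
    - [0.02,0,0]
    - [0.04,0,0]
    - [0,0,0]
  turn: [0,0,0,0,0]

```text
t: 13.9
eef_pos: [483.6, 219.1, 134.5]
tcp_rot: [-3.027, 1.567, -2.841]
ft_force: [-0.0, 0.3, -1.1]
opening: 0.223
```

carry_out:
  grip: [1,1]
  linear:
    - [0,0,0]
    - [0,0,0]
  turn: [0,0]

```text
t: 14.1
eef_pos: [485.4, 219.3, 137.0]
tcp_rot: [0.169, 1.57, 0.355]
ft_force: [-0.4, 0.0, -1.5]
opening: 0.234
```

Run:
```python
from h import *
s,p,th=pose();t=cams.read_camera("top");sc=cams.read_camera("scene")
print(p,th,s["opening"],s["ft_force"])
cv2.imwrite("pics/t6.png",t);cv2.imwrite("pics/s6.png",sc)
f=lambda a,x,y,w,h,k:cv2.resize(a[y:y+h,x:x+w],None,fx=k,fy=k,interpolation=cv2.INTER_CUBIC)
o=np.hstack([f(t,165,150,100,100,4),f(sc,250,130,100,100,4)]);cv2.imwrite("pics/v6.png",o)
bot=p[2]+4;d=np.array([np.cos(th),-np.sin(th),0])
hd=np.array([p[0],p[1],0])+36.5*d
print("bottom z",bot)
for n,z in(("bot",bot),("top",bot+56)):
    X=hd+[0,0,z];print(n,((proj(T,X)-[165,150]+.5)*4).round(),((proj(S,X)-[250,130]+.5)*4+[400,0]).round())
```

```text
[485.39884505 219.25433903 136.95454356] -0.18557815147237983 0.2335531361958488 [-0.44011976  0.03344602 -1.48504481]
bottom z 140.95454355957503
bot [129. 184.] [683. 184.]
top [119. 181.] [689. 104.]
```

View pics/v6.png

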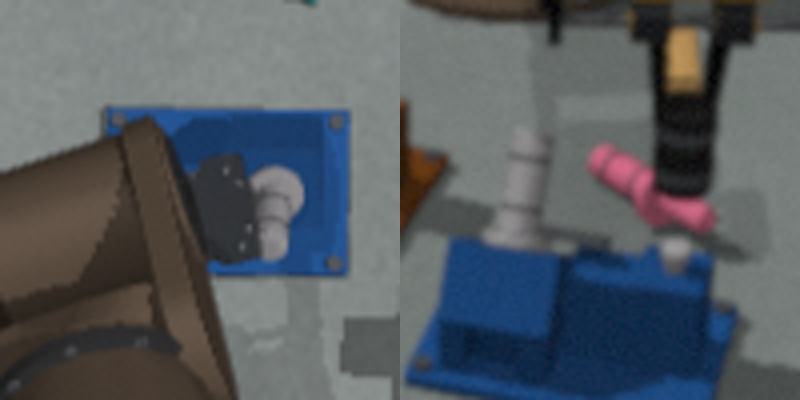

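In the scene crop (right) the mallet hangs upright with its face at (684,184), as predicted. Lowered, it lands at (678,248), right on the pin at (676,247). Now I knock.

carry_out:
  grip: [1,1,1,1,1]
  linear:
    - [0.03,0,0]
    - [0.03,0,0]
    - [0.03,0,0]
    - [0.024,0,0]
    - [0,0,0]
  turn: [0,0,0,0,0]

```text
t: 14.7
eef_pos: [485.0, 219.4, 78.5]
tcp_rot: [3.11, 1.57, -2.987]
ft_force: [-0.0, 0.2, -2.5]
opening: 0.232
```

carry_out:
  grip: [1,1,1]
  linear:
    - [0,0,0]
    - [0,0,0]
    - [0,0,0]
  turn: [0,0,0]

```text
t: 15.0
eef_pos: [485.2, 219.7, 79.4]
tcp_rot: [0.237, 1.57, 0.423]
ft_force: [0.1, -0.3, -2.3]
opening: 0.228
```

carry_out:
  grip: [1,1,1,1,1]
  linear:
    - [-0.03,0,0]
    - [-0.06,0,0]
    - [-0.06,0,0]
    - [-0.02,0,0]
    - [0,0,0]
  turn: [0,0,0,0,0]

```text
t: 15.5
eef_pos: [485.5, 219.8, 165.0]
tcp_rot: [0.14, 1.568, 0.326]
ft_force: [0.2, -0.0, -1.8]
opening: 0.231
```

Run:
```python
from h import *
s,p,th=pose();sc=cams.read_camera("scene");cv2.imwrite("pics/s7.png",sc)
a=cv2.imread("pics/s6.png")
def pinrow(im):
    r=im[180:205,308:330].astype(int); m=(r.min(2)>135); ys,xs=np.nonzero(m); return len(ys),(xs.mean()+308).round(2),(ys.mean()+180).round(2),ys.min()+180,ys.max()+180
for n in (cv2.imread("pics/scene0.png"),a,sc):
    print(pinrow(n))
for z in(96,84):print(z,proj(S,(521.5,226.3,z)).round(1))
def diff():
    r=cv2.absdiff(a,sc)[185:215,265:345].max(2);ys,xs=np.nonzero(r>40);print(len(ys),xs.min()+265 if len(xs) else 0,xs.max()+265 if len(xs) else 0)
diff()
print(p,s["ft_force"])
plan([(460,219.5,175,th),(440,-262,175,th)],grip=1,step=44)
```

```text
(12, np.float64(318.08), np.float64(191.33), np.int64(190), np.int64(193))
(16, np.float64(318.25), np.float64(191.38), np.int64(190), np.int64(193))
(13, np.float64(318.0), np.float64(195.85), np.int64(195), np.int64(197))
96 [319.1 191. ]
84 [318.8 194.9]
56 287 325
[485.48471485 219.7644068  165.04788436] [ 0.21838584 -0.02813694 -1.83156198]
at [484.9 219.6 163.8] -0.186 t 15.55
5 linear [[-0.0225, 0.0091, -0.049], [0.0, -0.0854, -0.0198], [0.0, -0.0854, -0.0198], [0.0, -0.0854, -0.0198], [0.0, -0.0853, -0.0198]] turn [np.float64(0.0), np.float64(0.0), np.float64(0.0), np.float64(0.0), np.float64(0.0)]
5 linear [[0.0, -0.0854, -0.0198], [0.0, -0.0853, -0.0198], [0.0, -0.0854, -0.0198], [0.0, -0.0853, -0.0198], [0.0, -0.0854, -0.0198]] turn [np.float64(0.0), np.float64(0.0), np.float64(0.0), np.float64(0.0), np.float64(0.0)]
2 linear [[0.0, -0.0853, -0.0197], [0.0, -0.0854, -0.0198]] turn [np.float64(0.0), np.float64(0.0)]
```

The pin has dropped 4.5 px, about 12 mm, and stays down. Now I take the mallet back to its old place.

carry_out:
  grip: [1,1,1,1,1]
  linear:
    - [-0.02,0,0]
    - [0,-0.078,-0.022]
    - [0,-0.078,-0.022]
    - [0,-0.078,-0.022]
    - [0,-0.078,-0.022]
  turn: [0,0,0,0,0]

```text
t: 16.05
eef_pos: [470.1, 56.8, 173.4]
tcp_rot: [2.889, 1.569, 3.076]
ft_force: [1.9, -0.5, -1.6]
opening: 0.23
```

carry_out:
  grip: [1,1,1,1,1]
  linear:
    - [0,-0.078,-0.022]
    - [0,-0.078,-0.022]
    - [0,-0.078,-0.022]
    - [0,-0.078,-0.022]
    - [0,-0.078,-0.022]
  turn: [0,0,0,0,0]

```text
t: 16.55
eef_pos: [452.1, -145.2, 173.5]
tcp_rot: [2.429, 1.569, 2.615]
ft_force: [0.5, -0.9, -1.7]
opening: 0.23
```

carry_out:
  grip: [1,1,1,1,1]
  linear:
    - [0,-0.078,-0.022]
    - [0,-0.078,-0.022]
    - [0,-0.078,-0.022]
    - [0.08,0,0]
    - [0.08,0,0]
  turn: [0,0,0,0,0]

```text
t: 17.05
eef_pos: [441.8, -266.1, 92.9]
tcp_rot: [-0.782, 1.57, -0.598]
ft_force: [0.4, 1.0, -2.8]
opening: 0.23
```

carry_out:
  grip: [1,1,1,1,1]
  linear:
    - [0.08,0,0]
    - [0.06,0,0]
    - [0.02,0,0]
    - [0,0,0]
    - [0,0,0]
  turn: [0,0,0,0,0]

```text
t: 17.55
eef_pos: [442.4, -265.0, 14.9]
tcp_rot: [-0.759, 1.57, -0.573]
ft_force: [-0.2, -1.0, -1.4]
opening: 0.235
```

carry_out:
  grip: [1,1,1,1,1]
  linear:
    - [0.015,0,0]
    - [0.012,0,0]
    - [0.007,0,0]
    - [0.003,0,0]
    - [0,0,0]
  turn: [0,0,0,0,0]

```text
t: 18.05
eef_pos: [442.0, -264.7, -4.6]
tcp_rot: [2.014, 1.571, 2.2]
ft_force: [-0.2, 0.3, -2.4]
opening: 0.231
```

carry_out:
  grip: [-1,-1,-1,-1,-1]
  linear:
    - [0,0,0]
    - [0,0,0]
    - [0,0,0]
    - [0,0,0]
    - [0,0,0]
  turn: [0,0,0,0,0]

```text
t: 18.55
eef_pos: [442.1, -264.7, -4.4]
tcp_rot: [-0.285, 1.571, -0.099]
ft_force: [0.1, -1.0, -0.0]
opening: 0.592
```

carry_out:
  grip: [-1,-1,-1,-1,-1]
  linear:
    - [-0.04,0,0]
    - [-0.08,0,0]
    - [-0.09,0,0]
    - [-0.09,0,0]
    - [-0.08,0,0]
  turn: [0,0,0,0,0]

```text
t: 19.05
eef_pos: [441.9, -264.6, 187.8]
tcp_rot: [-0.779, 1.57, -0.592]
ft_force: [0.7, 0.5, -0.7]
opening: 0.983
```

Run:
```python
from h import *
s,p,th=pose();print(s["opening"],s["ft_force"],s["joints"].round(2))
yaw=-0.035;o=np.array([517.1,127.2,75]);a=np.array([-.574*np.cos(yaw),-.574*np.sin(yaw),.819])
for k in(40,50,55,60):print(k,(o+k*a).round(1),"pads centre; tcp z", (o+k*a)[2]-34)
g=o+48*a
plan([(470,100,185,-yaw),(g[0],g[1],185,-yaw)],step=44)
```

```text
0.9825420507348916 [ 0.72289329  0.49648991 -0.65915479] [-0.67  0.35  1.84  0.    0.96 -2.43]
40 [494.2 128.  107.8] pads centre; tcp z 73.75999999999999
50 [488.4 128.2 116. ] pads centre; tcp z 81.94999999999999
55 [485.5 128.3 120. ] pads centre; tcp z 86.04499999999999
60 [482.7 128.4 124.1] pads centre; tcp z 90.14
at [ 441.9 -264.6  187.8] -0.186 t 19.05
5 linear [[0.0006, 0.0785, 0.0211], [0.0006, 0.079, 0.0192], [0.0006, 0.0794, 0.0173], [0.0006, 0.0798, 0.0153], [0.0007, 0.0802, 0.0134]] turn [np.float64(0.0078), np.float64(0.0078), np.float64(0.0078), np.float64(0.0078), np.float64(0.0078)]
5 linear [[0.0006, 0.0805, 0.0114], [0.0007, 0.0807, 0.0094], [0.0006, 0.0809, 0.0074], [0.0007, 0.081, 0.0054], [-0.0, 0.0577, 0.0372]] turn [np.float64(0.0079), np.float64(0.0078), np.float64(0.0079), np.float64(0.0078), np.float64(0.0)]
```

carry_out:
  grip: [-1,-1,-1,-1,-1]
  linear:
    - [0,0.079,0.021]
    - [0,0.079,0.019]
    - [0,0.079,0.017]
    - [0,0.08,0.015]
    - [0,0.08,0.013]
  turn: [0.008,0.008,0.008,0.008,0.008]

```text
t: 19.55
eef_pos: [457.0, -60.6, 185.7]
tcp_rot: [-0.037, 1.57, 0.022]
ft_force: [0.7, 0.0, -0.1]
opening: 0.997
```

carry_out:
  grip: [-1,-1,-1,-1,-1]
  linear:
    - [0,0.081,0.011]
    - [0,0.081,0.009]
    - [0,0.081,0.007]
    - [0,0.081,0.005]
    - [0,0.058,0.037]
  turn: [0.008,0.008,0.008,0.008,0]

```text
t: 20.05
eef_pos: [487.8, 130.8, 185.8]
tcp_rot: [2.88, 1.57, 2.84]
ft_force: [0.4, -0.1, 0.4]
opening: 0.999
```

carry_out:
  grip: [-1,-1]
  linear:
    - [0,0,0]
    - [0,0,0]
  turn: [0,0]

```text
t: 20.25
eef_pos: [488.8, 128.7, 185.2]
tcp_rot: [-2.904, 1.57, -2.943]
ft_force: [-0.2, -0.2, -0.8]
opening: 0.999
```

Run:
```python
from h import *
s,p,th=pose();t=cams.read_camera("top");sc=cams.read_camera("scene");cv2.imwrite("pics/s8.png",sc);i=cams.camera_info("wrist");w=cams.read_camera("wrist")
pickle.dump((i,p,th),open("w8.pkl","wb"))
o=np.zeros((384,800,3),np.uint8);o[:312,:416]=cv2.resize(w,(416,312));o[:,416:]=cv2.resize(sc[130:226,240:336],(384,384),interpolation=cv2.INTER_CUBIC);cv2.imwrite("pics/v8.png",o)
plan([(488.4,127.7,140,.035),(488.4,127.7,82,.035,4)])
```

```text
at [488.7 127.6 185.5] 0.041 t 20.4
5 linear [[0.0911, 0.0002, -0.0006], [0.029, 0.0, 0.0], [0.029, 0.0, 0.0], [0.029, 0.0, 0.0], [0.029, 0.0, 0.0]] turn [np.float64(-0.0019), np.float64(0.0), np.float64(0.0), np.float64(0.0), np.float64(0.0)]
```

View pics/v8.png

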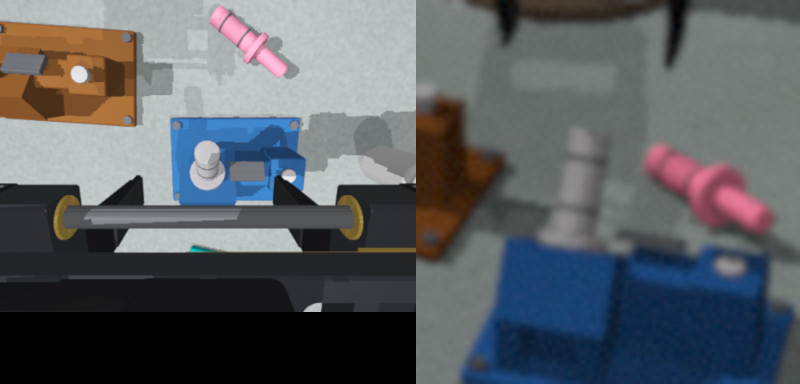

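The pin is down (730,265) and the tongue has slid back from the collar. The arbor, at x=207, is centred between the fingers (142 to 275). I'll descend and grip.

carry_out:
  grip: [-1,-1,-1,-1,-1]
  linear:
    - [0.06,0,0]
    - [0.06,0,0]
    - [0.05,0,0]
    - [0.036,0,0]
    - [0,0,0]
  turn: [-0.002,0,0,0,0]

```text
t: 20.9
eef_pos: [487.9, 127.3, 80.9]
tcp_rot: [-2.983, 1.567, -3.019]
ft_force: [-0.6, -0.2, 0.4]
opening: 0.998
```

carry_out:
  grip: [1,1,1,1,1]
  linear:
    - [0,0,0]
    - [0,0,0]
    - [0,0,0]
    - [0,0,0]
    - [0,0,0]
  turn: [0,0,0,0,0]

```text
t: 21.4
eef_pos: [489.3, 128.5, 83.0]
tcp_rot: [0.249, 1.57, 0.215]
ft_force: [-0.1, -0.1, -0.7]
opening: 0.637
```

carry_out:
  grip: [1,1,1,1,1]
  linear:
    - [0,0,0]
    - [0,0,0]
    - [0,0,0]
    - [0,0,0]
    - [0,0,0]
  turn: [0,0,0,0,0]

```text
t: 21.9
eef_pos: [489.0, 128.0, 82.5]
tcp_rot: [-1.908, 1.57, -1.941]
ft_force: [-1.1, -4.8, 1.4]
opening: 0.268
```

carry_out:
  grip: [1,1,1]
  linear:
    - [0,0,0]
    - [0,0,0]
    - [0,0,0]
  turn: [0,0,0]

```text
t: 22.2
eef_pos: [489.0, 128.0, 82.5]
tcp_rot: [-2.005, 1.57, -2.038]
ft_force: [-1.4, -5.4, 0.5]
opening: 0.267
```

Run:
```python
from h import *
s,p,th=pose();print(p.round(1),th.round(3),s["opening"],s["ft_force"].round(1),s["joints"].round(2))
```

```text
[489.  128.   82.5] 0.034 0.26743675252455895 [-1.4 -5.4  0.5] [ 0.13  0.48  1.97 -0.    0.69 -1.41]
```

carry_out:
  grip: [1,1,1,1,1]
  linear:
    - [-0.0082,0,-0.0057]
    - [-0.0164,0,-0.0115]
    - [-0.0164,0,-0.0115]
    - [-0.0164,0,-0.0115]
    - [0,0,0]
  turn: [0,0,0,0,0]

```text
t: 22.7
eef_pos: [468.3, 129.3, 112.4]
tcp_rot: [0.39, 1.57, 0.356]
ft_force: [-0.2, -1.8, -2.9]
opening: 0.268
```

carry_out:
  grip: [1,1,1,1,1]
  linear:
    - [-0.0164,0,-0.0115]
    - [-0.0164,0,-0.0115]
    - [-0.0164,0,-0.0115]
    - [0,0,0]
    - [0,0,0]
  turn: [0,0,0,0,0]

```text
t: 23.2
eef_pos: [451.8, 129.8, 136.1]
tcp_rot: [0.374, 1.57, 0.34]
ft_force: [-0.6, 0.1, -5.2]
opening: 0.268
```

The arbor is out, and the 5 N load matches its weight. The tool can't tilt, so I'll pivot the arbor in the grip by pressing the shank against the fixed column's vertical −x face. I back off, then move in front of the column.

carry_out:
  grip: [1,1,1,1,1]
  linear:
    - [-0.01,0,-0.035]
    - [-0.01,0,-0.035]
    - [0,0.05,0]
    - [0,0.08,0]
    - [0,0.07,0]
  turn: [0,0,0,0,0]

```text
t: 23.7
eef_pos: [420.4, 232.1, 145.7]
tcp_rot: [1.051, 1.57, 1.016]
ft_force: [0.8, 0.3, -4.6]
opening: 0.271
```

carry_out:
  grip: [1,1,1,1,1]
  linear:
    - [0,0,0]
    - [0.03,0,0]
    - [0.03,0,0]
    - [0.02,0,0]
    - [0,0,0]
  turn: [0,0,0,0,0]

```text
t: 24.2
eef_pos: [419.7, 230.3, 104.6]
tcp_rot: [-2.751, 1.568, -2.785]
ft_force: [-0.0, -0.1, -4.0]
opening: 0.268
```

Run:
```python
from h import *
s,p,th=pose();sc=cams.read_camera("scene")
f=np.array([p[0]-517.1,p[1]-127.2]);yaw=-.035
print(p.round(1),th.round(3),"fix x,y",f@[np.cos(yaw),np.sin(yaw)],f@[-np.sin(yaw),np.cos(yaw)],s["ft_force"].round(1))
cv2.imwrite("pics/s9.png",sc);cv2.imwrite("pics/v9.png",cv2.resize(sc[100:220,240:400],(800,600),interpolation=cv2.INTER_CUBIC))
g=np.array([*p[:2],p[2]+34]);a=np.array([-.574,.02,.819])
for n,k in(("foot",-95),("top",23)):print(n,((proj(S,g+k*a)-[240,100]+.5)*5).round())
```

```text
[419.7 230.3 104.6] 0.034 fix x,y -100.95998988838294 99.65119551941349 [-0.  -0.1 -4. ]
foot [412. 460.]
top [451. 230.]
```

View pics/v9.png

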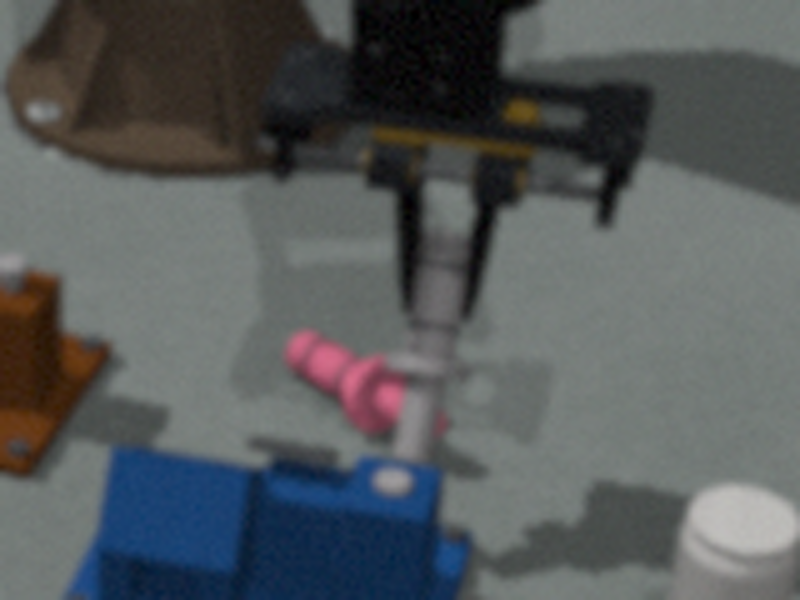

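The arbor still leans as drawn out, with its top at (445,232) and its shank behind the column near (412,460), as predicted. I push forward gradually and watch the force.

carry_out:
  grip: [1,1,1,1,1]
  linear:
    - [0,0,0.01]
    - [0,0,0.012]
    - [0,0,0.012]
    - [0,0,0.012]
    - [0,0,0.01]
  turn: [0,0,0,0,0]

```text
t: 24.75
eef_pos: [446.8, 229.6, 105.8]
tcp_rot: [-2.938, 1.567, -2.972]
ft_force: [-9.1, -0.4, 1.1]
opening: 0.266
```

carry_out:
  grip: [1,1,1,1,1]
  linear:
    - [0,0,0.008]
    - [0,0,0.008]
    - [0,0,0.008]
    - [0,0,0.008]
    - [0,0,0.006]
  turn: [0,0,0,0,0]

```text
t: 25.25
eef_pos: [466.5, 229.0, 105.8]
tcp_rot: [-2.95, 1.568, -2.984]
ft_force: [-5.3, -0.1, -1.8]
opening: 0.267
```

carry_out:
  grip: [1,1,1,1,1]
  linear:
    - [0,0,0.01]
    - [0,0,0.01]
    - [0,0,0.01]
    - [0,0,0.008]
    - [0,0,0]
  turn: [0,0,0,0,0]

```text
t: 25.75
eef_pos: [486.5, 228.5, 105.8]
tcp_rot: [3.135, 1.571, 3.101]
ft_force: [-3.1, -0.5, -4.1]
opening: 0.263
```

carry_out:
  grip: [1,1,1]
  linear:
    - [0,0,0.004]
    - [0,0,0.002]
    - [0,0,0]
  turn: [0,0,0]

```text
t: 26.05
eef_pos: [489.0, 228.5, 105.8]
tcp_rot: [-2.955, 1.57, -2.989]
ft_force: [-5.2, -0.6, -2.1]
opening: 0.261
```

carry_out:
  grip: [1,1,1,1,1]
  linear:
    - [0,0,-0.02]
    - [0,0,-0.04]
    - [-0.04,0,-0.02]
    - [-0.09,0,0]
    - [-0.09,0,0]
  turn: [0,0,0,0,0]

```text
t: 26.55
eef_pos: [448.6, 229.9, 217.0]
tcp_rot: [-0.019, 1.57, -0.052]
ft_force: [0.2, 0.6, -5.0]
opening: 0.265
```

carry_out:
  grip: [1,1,1,1,1]
  linear:
    - [-0.07,0,0]
    - [-0.02,0,0]
    - [0,0,0]
    - [0,0,0]
    - [0,0,0]
  turn: [0,0,0,0,0]

```text
t: 27.05
eef_pos: [448.6, 229.6, 258.8]
tcp_rot: [-2.779, 1.568, -2.813]
ft_force: [-0.4, 0.5, -4.6]
opening: 0.263
```

Run:
```python
from h import *
s,p,th=pose();sc=cams.read_camera("scene");cv2.imwrite("pics/s10.png",sc);pickle.dump((p,th),open("p10.pkl","wb"))
print(p.round(1),th.round(3),s["ft_force"].round(1),s["t"],s["joints"].round(2))
```

```text
[448.6 229.6 258.8] 0.034 [-0.4  0.5 -4.6] 27.05 [ 0.34  0.26  1.76  0.    1.13 -1.2 ]
```

carry_out:
  grip: [1,1,1,1,1]
  linear:
    - [0,0,0]
    - [0,0,0]
    - [0,0,0]
    - [0,0,0]
    - [0,0,0]
  turn: [0.045,0.045,0.045,0.045,0.045]

```text
t: 27.6
eef_pos: [449.0, 229.7, 259.6]
tcp_rot: [-2.065, 1.569, -2.812]
ft_force: [-1.0, 0.4, -3.6]
opening: 0.258
```

carry_out:
  grip: [1,1,1,1,1]
  linear:
    - [0,0,0]
    - [0,0,0]
    - [0,0,0]
    - [0,0,0]
    - [0,0,0]
  turn: [0.045,0.045,0.045,0.045,0.045]

```text
t: 28.1
eef_pos: [448.9, 229.7, 259.6]
tcp_rot: [-1.341, 1.569, -2.794]
ft_force: [0.1, -0.0, -5.2]
opening: 0.26
```

carry_out:
  grip: [1,1,1,1]
  linear:
    - [0,0,0]
    - [0,0,0]
    - [0,0,0]
    - [0,0,0]
  turn: [0.045,0,0,0]

```text
t: 28.5
eef_pos: [449.1, 229.8, 260.4]
tcp_rot: [-1.29, 1.57, -2.875]
ft_force: [0.0, -0.1, -4.3]
opening: 0.261
```

Run:
```python
from h import *
s,p,th=pose();sc=cams.read_camera("scene");cv2.imwrite("pics/s11.png",sc);pickle.dump((p,th),open("p11.pkl","wb"))
print(p.round(1),th.round(3),s["ft_force"].round(1),s["t"],s["joints"].round(2))
a=cv2.imread("pics/s10.png")
g=np.array([*p[:2],p[2]+34])
for n,k in(("foot",-95),("collarbot",-50),("top",23)):print(n,proj(S,g+[0,0,k]).round(1),((proj(S,g+[0,0,k])-[265,75]+.5)*5).round())
c=lambda im:cv2.resize(im[75:195,265:345],(400,600),interpolation=cv2.INTER_CUBIC)
cv2.imwrite("pics/v11.png",np.hstack([c(a),c(sc)]))
```

```text
[449.1 229.8 260.4] 1.586 [ 0.  -0.1 -4.3] 28.5 [0.34 0.25 1.76 0.   1.13 0.36]
foot [328.1 139.3] [318. 324.]
collarbot [329.6 122.7] [325. 241.]
top [332.1  94.2] [338.  98.]
```

View pics/v11.png

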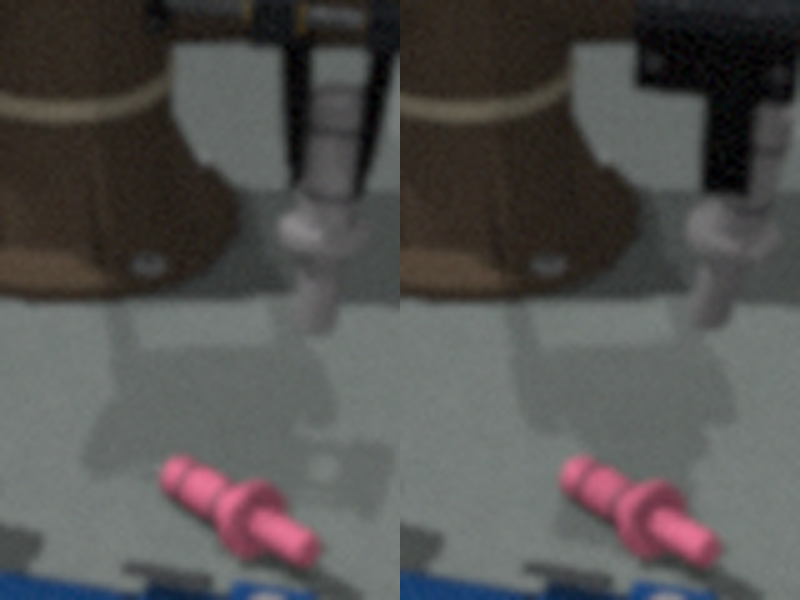

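This was the twelfth and last picture. On the left the arbor looks upright, running from (337,92) to (316,327). On the right, turned 90°, it still leans: the collar at (733,230) and foot at (712,315) have about 9° more slope than vertical. I'll measure this numerically, then press again.

```bash
cat > tilt.py <<'E'
from h import *
def tilt(f,p,show=True):
    im=cv2.imread(f);gr=cv2.GaussianBlur(im,(3,3),0).astype(float);k=4
    g=np.array([*p[:2],p[2]+34]); best=[]
    b=cv2.cvtColor(im,cv2.COLOR_BGR2LAB).astype(float)
    # rendered two-part silhouette (collar+shank) matched by edge contrast, free tilt in image plane & slide
    up=cv2.resize(b,None,fx=k,fy=k,interpolation=cv2.INTER_CUBIC)
    cam=-np.array(S["view"])[:3,:3].T@np.array(S["view"])[:3,3]
    th=np.linspace(0,2*np.pi,40)
    def poly(foot,ax,segs):
        u=np.cross(ax,[1,0,0.]);u/=np.linalg.norm(u);v=np.cross(ax,u);m=np.zeros(up.shape[:2],np.uint8)
        for a0,a1,r in segs:
            pts=[proj(S,foot+ax*a+r*(u*np.cos(t)+v*np.sin(t))) for a in(a0,a1) for t in th]
            h=cv2.convexHull(np.float32((np.array(pts)+.5)*k-.5)).round().astype(np.int32);cv2.fillConvexPoly(m,h,1)
        return m
    for dy in range(-14,15,2):
      for dz in range(-8,9,4):
        for a in np.radians(range(-16,17,2)):
            ax=np.array([0,np.sin(a),np.cos(a)]);foot=g+[0,dy,dz]-95*ax
            m=poly(foot,ax,[(0,45,10),(45,53,22)])
            ring=cv2.dilate(m,np.ones((9,9)))-m; inn=m-cv2.erode(m,np.ones((9,9)))
            # local edge contrast: match per boundary via gradient magnitude
            e=cv2.morphologyEx(m,cv2.MORPH_GRADIENT,np.ones((3,3)))>0
            best.append((G(up)[e].mean(),round(np.degrees(a)),dy,dz,*foot.round(0)))
    best.sort(reverse=True);return best[:6]
_c={}
def G(up):
    if id(up) not in _c:
        _c.clear();s=0
        for c in range(3):
            x=cv2.GaussianBlur(up[...,c],(0,0),2);s=s+np.hypot(cv2.Sobel(x,6,1,0),cv2.Sobel(x,6,0,1))
        _c[id(up)]=np.minimum(s,np.percentile(s,97))
    return _c[id(up)]
E
python3 - <<'E'
from tilt import *
p,th=pickle.load(open("p11.pkl","rb"))
for r in tilt("pics/s11.png",p):print(r)
im=cv2.cvtColor(cv2.imread("pics/s11.png"),cv2.COLOR_BGR2GRAY)
for r in range(108,144,2):print(r,im[r,315:348].tolist())
E
```

```text
(np.float64(22.566145594283714), 10, 12, 4, np.float64(449.0), np.float64(225.0), np.float64(205.0))
(np.float64(22.516159295105798), 8, 10, 4, np.float64(449.0), np.float64(227.0), np.float64(204.0))
(np.float64(22.220713798349877), 8, 8, 4, np.float64(449.0), np.float64(225.0), np.float64(204.0))
(np.float64(22.059040833418273), 6, 6, 4, np.float64(449.0), np.float64(226.0), np.float64(204.0))
(np.float64(21.989143325799496), 6, 8, 4, np.float64(449.0), np.float64(228.0), np.float64(204.0))
(np.float64(21.846689518884318), 12, 14, 4, np.float64(449.0), np.float64(224.0), np.float64(205.0))
108 [103, 104, 106, 105, 105, 103, 102, 103, 102, 85, 54, 20, 6, 6, 9, 5, 13, 4, 0, 24, 44, 68, 71, 72, 75, 81, 90, 99, 103, 101, 104, 110, 116]
110 [103, 102, 105, 103, 105, 106, 104, 101, 102, 87, 53, 16, 7, 2, 9, 3, 0, 8, 9, 28, 49, 69, 76, 77, 76, 82, 94, 100, 103, 105, 100, 105, 112]
112 [92, 98, 96, 96, 95, 97, 95, 95, 92, 82, 53, 24, 10, 13, 15, 14, 8, 11, 13, 34, 60, 71, 71, 75, 78, 87, 95, 95, 95, 98, 91, 88, 89]
114 [67, 72, 73, 74, 70, 71, 76, 71, 78, 76, 73, 72, 73, 66, 61, 59, 55, 52
[... 1411 characters left out ...]
 74, 78, 77, 76, 75, 76, 77, 74, 76, 73, 77, 74]
136 [119, 119, 119, 112, 106, 103, 105, 103, 102, 96, 90, 82, 76, 76, 70, 71, 88, 102, 109, 107, 105, 106, 107, 108, 107, 106, 104, 99, 98, 96, 94, 97, 101]
138 [125, 126, 122, 117, 110, 103, 103, 102, 97, 93, 84, 79, 77, 73, 73, 83, 102, 116, 121, 119, 119, 120, 120, 118, 118, 117, 120, 122, 119, 118, 118, 119, 119]
140 [125, 119, 124, 122, 114, 107, 106, 103, 97, 92, 88, 85, 85, 88, 97, 109, 117, 118, 121, 121, 119, 117, 120, 120, 119, 118, 119, 116, 118, 117, 121, 119, 119]
142 [119, 117, 114, 116, 111, 108, 104, 103, 103, 103, 103, 114, 116, 116, 116, 119, 117, 118, 117, 120, 120, 119, 119, 120, 119, 120, 120, 117, 121, 116, 119, 119, 119]
```

The numbers agree: about 8–9° of lean remains, and the arbor has slid about 10 mm in the pads to their edge. Pushing again at the pad edge would risk losing it. Instead I'll stand it on the base plate beside the column's +x face, which backs it up, then release and regrip it centred.

carry_out:
  grip: [1,1,1,1,1]
  linear:
    - [0,0,0]
    - [0,0,0]
    - [0,0,0]
    - [0,0,0]
    - [0,0,0]
  turn: [-0.045,-0.045,-0.045,-0.045,-0.045]

```text
t: 29.05
eef_pos: [449.2, 229.8, 260.8]
tcp_rot: [2.035, 1.571, 1.161]
ft_force: [-0.1, 0.4, -5.3]
opening: 0.26
```

carry_out:
  grip: [1,1,1,1,1]
  linear:
    - [0,0,0]
    - [0,0,0]
    - [0,0,0]
    - [0,0,0]
    - [0,0,0]
  turn: [-0.045,-0.045,-0.045,-0.045,-0.045]

```text
t: 29.55
eef_pos: [449.2, 229.8, 260.8]
tcp_rot: [1.427, 1.571, 1.259]
ft_force: [-0.0, -0.4, -3.6]
opening: 0.266
```

carry_out:
  grip: [1,1,1,1,1]
  linear:
    - [0,0,0]
    - [0,0,0.06]
    - [0,0,0.08]
    - [0,-0.006,0.08]
    - [0,0,0.022]
  turn: [-0.044,0,0,0,0]

```text
t: 30.05
eef_pos: [573.1, 221.7, 260.0]
tcp_rot: [-0.111, 1.57, -0.147]
ft_force: [-0.5, -0.7, -4.4]
opening: 0.268
```

carry_out:
  grip: [1,1,1,1,1]
  linear:
    - [0,0,0]
    - [0.08,0,0]
    - [0.08,0,0]
    - [0.08,0,0]
    - [0.06,0,0]
  turn: [0,0,0,0,0]

```text
t: 30.55
eef_pos: [568.0, 222.5, 108.9]
tcp_rot: [-2.931, 1.569, -2.967]
ft_force: [-0.6, 0.1, -4.5]
opening: 0.261
```

```bash
cat > st.py <<'E'
from h import *
s,p,th=pose();f=np.array([p[0]-517.1,p[1]-127.2]);yaw=-.035
print(p.round(1),th.round(3),"fix",(f@[np.cos(yaw),np.sin(yaw)]).round(1),(f@[-np.sin(yaw),np.cos(yaw)]).round(1),s["ft_force"].round(1),s["opening"].round(3),s["t"])
E
python3 st.py
python3 - <<'E'
from h import *
sc=cams.read_camera("scene");cv2.imwrite("pics/s12.png",sc)
E
```

```text
Traceback (most recent call last):
  File "st.py", line 3, in <module>
    print(p.round(1),th.round(3),"fix",(f@[np.cos(yaw),np.sin(yaw)]).round(1),(f@[-np.sin(yaw),np.cos(yaw)]).round(1),s["ft_force"].round(1),s["opening"].round(3),s["t"])
                                                                                                                                             ^^^^^^^^^^^^^^^^^^
AttributeError: 'float' object has no attribute 'round'
```

carry_out:
  grip: [1,1,1,1]
  linear:
    - [0.02,0,0]
    - [0.02,0,0]
    - [0.012,0,0]
    - [0,0,0]
  turn: [0,0,0,0]

```text
t: 31.0
eef_pos: [570.0, 222.4, 85.0]
tcp_rot: [0.612, 1.571, 0.575]
ft_force: [0.1, 0.2, -5.1]
opening: 0.265
```

```bash
sed -i 's/s\["opening"\].round(3)/round(s["opening"],3)/' st.py; python3 st.py
```

```text
[570.  222.4  85. ] 0.037 fix 49.5 97.0 [ 0.1  0.2 -5.1] 0.265 31.0
```

carry_out:
  grip: [1,1,1]
  linear:
    - [0.01,0,0]
    - [0.006,0,0]
    - [0,0,0]
  turn: [0,0,0]

```text
t: 31.3
eef_pos: [569.9, 222.4, 76.7]
tcp_rot: [-3.046, 1.571, -3.082]
ft_force: [0.4, 0.1, -5.3]
opening: 0.26
```

carry_out:
  grip: [1,1]
  linear:
    - [0.004,0,0]
    - [0,0,0]
  turn: [0,0]

```text
t: 31.5
eef_pos: [570.0, 222.4, 74.7]
tcp_rot: [2.613, 1.571, 2.576]
ft_force: [-0.7, -0.9, -4.6]
opening: 0.259
```

carry_out:
  grip: [1,1]
  linear:
    - [0.003,0,0]
    - [0,0,0]
  turn: [0,0]

```text
t: 31.7
eef_pos: [569.9, 222.4, 73.2]
tcp_rot: [2.739, 1.571, 2.702]
ft_force: [-0.1, 0.2, -5.0]
opening: 0.263
```

carry_out:
  grip: [1,1]
  linear:
    - [0.003,0,0]
    - [0,0,0]
  turn: [0,0]

```text
t: 31.9
eef_pos: [570.3, 222.5, 72.4]
tcp_rot: [0.361, 1.57, 0.324]
ft_force: [-0.6, 0.2, 1.7]
opening: 0.266
```

carry_out:
  grip: [1,1]
  linear:
    - [0.003,0,0]
    - [0,0,0]
  turn: [0,0]

```text
t: 32.1
eef_pos: [570.8, 222.6, 72.1]
tcp_rot: [0.312, 1.568, 0.275]
ft_force: [-2.7, -0.4, 13.5]
opening: 0.261
```

carry_out:
  grip: [1,1,1,1]
  linear:
    - [0,0,0.005]
    - [0,0,0.005]
    - [0,0,0.005]
    - [0,0,0]
  turn: [0,0,0,0]

```text
t: 32.5
eef_pos: [578.2, 222.5, 71.9]
tcp_rot: [0.508, 1.568, 0.471]
ft_force: [-2.4, 1.6, 12.3]
opening: 0.257
```

```bash
python3 st.py
```

```text
[578.2 222.5  71.9] 0.037 fix 57.7 97.4 [-2.4  1.6 12.3] 0.257 32.5
```

carry_out:
  grip: [0.2,0.2,0.2,0.2,0.2]
  linear:
    - [0,0,0]
    - [0,0,0]
    - [0,0,0]
    - [0,0,0]
    - [0,0,0]
  turn: [0,0,0,0,0]

```text
t: 33.0
eef_pos: [577.4, 222.1, 70.2]
tcp_rot: [3.11, 1.571, 3.073]
ft_force: [-0.5, -0.6, 0.0]
opening: 0.402
```

carry_out:
  grip: [0.2,0.2]
  linear:
    - [0,0,0]
    - [0,0,0]
  turn: [0,0]

```text
t: 33.2
eef_pos: [577.5, 222.1, 70.3]
tcp_rot: [2.313, 1.571, 2.276]
ft_force: [0.1, -0.7, -0.1]
opening: 0.402
```

```bash
python3 st.py
cat > fit.py <<'E'
from tilt import *
from scipy.optimize import differential_evolution
# contour fit of arbor collar+shank in scene image: foot (x,y), z given, tilt ax (x-lean), ay (y-lean)
def fit(f,b,segs=[(0,45,10),(45,53,22)]):
    im=cv2.imread(f);k=4;L=cv2.cvtColor(im,cv2.COLOR_BGR2LAB).astype(np.float32)
    up=cv2.resize(L,None,fx=k,fy=k,interpolation=cv2.INTER_CUBIC);g=G(up);th=np.linspace(0,2*np.pi,40)
    def cost(q):
        x,y,z,ax_,ay_=q;ax=np.array([np.sin(ax_),np.sin(ay_),0]);ax[2]=np.sqrt(1-ax@ax);foot=np.array([x,y,z])
        u=np.cross(ax,[1,0,0.]);u/=np.linalg.norm(u);v=np.cross(ax,u);m=np.zeros(g.shape,np.uint8)
        for a0,a1,r in segs:
            Xs=np.array([foot+ax*a+r*(u*np.cos(t)+v*np.sin(t)) for a in(a0,a1) for t in th])
            w=P(S)@np.c_[Xs,np.ones(len(Xs))].T;pts=(w[:2]/w[2]).T
            cv2.fillConvexPoly(m,cv2.convexHull(np.float32((pts+.5)*k-.5)).round().astype(np.int32),1)
        e=cv2.morphologyEx(m,cv2.MORPH_GRADIENT,np.ones((3,3)))>0
        return -g[e].mean()
    r=differential_evolution(cost,b,seed=1,maxiter=60,popsize=12,polish=False);return r.x.round(2),np.degrees(r.x[3:]).round(1),r.fun
E
python3 - <<'E'
from fit import *
s,p,th=pose();sc=cams.read_camera("scene");cv2.imwrite("pics/s13.png",sc);np.save("p13.npy",p)
print(fit("pics/s13.png",[(555,590),(212,232),(11,13),(-.25,.25),(-.15,.15)],[(0,45,10),(45,53,22),(53,118,13)]))
print(fit("pics/s13.png",[(555,590),(212,232),(11,13),(-.25,.25),(-.15,.15)]))
p,_=pickle.load(open("p11.pkl","rb"))
print("old s11",fit("pics/s11.png",[(440,465),(215,240),(195,210),(-.2,.2),(-.3,.3)]))
g=cv2.cvtColor(sc,cv2.COLOR_BGR2GRAY);c=proj(S,(572,222,12+59)).astype(int);print("centre px",c)
for r in range(c[1]-32,c[1]+34,2):print(r,g[r,c[0]-16:c[0]+18].tolist())
E
```

```text
[577.5 222.1  70.3] 0.037 fix 57.0 97.0 [ 0.1 -0.7 -0.1] 0.402 33.2
(array([ 5.7477e+02,  2.2058e+02,  1.1830e+01, -2.1000e-01,  3.0000e-02]), array([-12.1,   1.7]), np.float64(-41.486916484048585))
(array([ 5.7145e+02,  2.1940e+02,  1.2860e+01, -7.0000e-02,  5.0000e-02]), array([-4.2,  2.6]), np.float64(-41.41099004832522))
old s11 (array([4.4042e+02, 2.2480e+02, 1.9838e+02, 0.0000e+00, 1.4000e-01]), array([0.2, 7.8]), np.float64(-23.22324077782176))
centre px [313 211]
179 [34, 30, 35, 35, 35, 44, 64, 75, 61, 48, 66, 94, 106, 105, 85, 76, 81, 93, 115, 133, 141, 142, 140, 139, 135, 115, 79, 49, 38, 38, 42, 46, 42, 36]
181 [25, 26, 25, 27, 28, 29, 47, 60, 57, 65, 77, 85, 90, 90, 84, 81, 84, 89, 99, 106, 107, 110, 116, 120, 123, 104, 70, 38, 28, 29, 24, 26, 24, 32]
183 [22, 24, 19, 20, 25, 32, 34, 42, 35, 46, 62, 76, 74, 70, 66, 65, 72, 74, 77, 73, 72, 67, 65, 66, 69, 56, 42, 32, 33, 33, 34, 31, 39, 35]
185 [66, 60, 55, 41, 25, 23, 23, 19, 20, 45, 78, 101, 103, 100, 91, 81, 78, 80, 82, 79, 73, 68, 61, 57, 58, 47, 32, 22, 21, 27, 28, 28, 27, 30]
187 [97, 99, 88, 67, 32, 12, 9, 16, 9, 3
[... 3488 characters left out ...]
, 55, 61, 53, 51, 49, 44, 58, 70, 79, 81, 78]
237 [126, 124, 123, 121, 120, 112, 112, 102, 90, 79, 77, 75, 72, 72, 58, 54, 51, 46, 50, 51, 49, 52, 55, 53, 56, 54, 56, 57, 53, 64, 76, 82, 81, 81]
239 [129, 131, 129, 127, 130, 127, 127, 124, 126, 124, 120, 122, 123, 119, 114, 108, 108, 107, 103, 95, 85, 78, 73, 75, 71, 61, 55, 54, 59, 71, 79, 81, 81, 80]
241 [128, 128, 132, 129, 130, 131, 127, 126, 126, 126, 128, 127, 128, 125, 128, 126, 124, 127, 126, 127, 122, 123, 126, 124, 124, 117, 112, 102, 95, 102, 105, 98, 93, 88]
243 [128, 128, 129, 131, 128, 126, 128, 128, 127, 127, 128, 131, 130, 127, 130, 124, 127, 124, 126, 125, 123, 126, 124, 126, 128, 126, 125, 123, 125, 126, 123, 126, 127, 119]
```

Run:
```python
from h import *
for lean in(0,-4,-8):
    a=np.radians(lean);ax=np.array([np.sin(a),0,np.cos(a)])
    for x in (568,574):
        f=np.array([x,220.5,12]);print(lean,x,{n:proj(S,f+k*ax).round(1).tolist() for n,k in(("foot",0),("shanktop",45),("collartop",53),("groove?",100),("top",118))})
print("bottom rim front", proj(S,(578+0,220.5,12)))
sc=cv2.imread("pics/s13.png");L=cv2.cvtColor(sc,cv2.COLOR_BGR2HSV)
for r in range(163,186,1):print(r,cv2.cvtColor(sc,cv2.COLOR_BGR2GRAY)[r,303:328].tolist())
```

```text
0 568 {'foot': [311.5, 229.2], 'shanktop': [312.5, 214.9], 'collartop': [312.7, 212.3], 'groove?': [313.9, 196.6], 'top': [314.3, 190.4]}
0 574 {'foot': [311.0, 230.7], 'shanktop': [312.1, 216.5], 'collartop': [312.3, 213.9], 'groove?': [313.4, 198.1], 'top': [313.9, 191.9]}
-4 568 {'foot': [311.5, 229.2], 'shanktop': [312.7, 214.1], 'collartop': [313.0, 211.4], 'groove?': [314.4, 194.9], 'top': [314.9, 188.4]}
-4 574 {'foot': [311.0, 230.7], 'shanktop': [312.3, 215.7], 'collartop': [312.5, 213.0], 'groove?': [313.9, 196.4], 'top': [314.5, 189.9]}
-8 568 {'foot': [311.5, 229.2], 'shanktop': [313.0, 213.5], 'collartop': [313.2, 210.6], 'groove?': [314.8, 193.5], 'top': [315.5, 186.7]}
-8 574 {'foot': [311.0, 230.7], 'shanktop': [312.5, 215.0], 'collartop': [312.8, 212.1], 'groove?': [314.4, 195.0], 'top': [315.1, 188.2]}
bottom rim front [310.7637222  231.78824917]
163 [17, 8, 14, 12, 10, 4, 11, 19, 19, 27, 19, 13, 4, 18, 5, 10, 8, 11, 13, 13, 8, 14, 12, 18, 18]
164 [10, 5, 14, 16, 5, 14, 16, 21, 31, 36, 25, 11, 7, 3, 19, 13, 15, 7, 10, 11, 16, 21, 19, 21, 20]
165 [9, 17, 11, 15, 20, 
[... 1505 characters left out ...]
, 141, 142, 140, 139, 135, 115, 79, 49, 38, 38, 42]
180 [54, 69, 65, 61, 73, 92, 100, 94, 83, 76, 77, 91, 110, 123, 128, 133, 140, 138, 137, 119, 78, 38, 24, 31, 33]
181 [47, 60, 57, 65, 77, 85, 90, 90, 84, 81, 84, 89, 99, 106, 107, 110, 116, 120, 123, 104, 70, 38, 28, 29, 24]
182 [42, 51, 46, 53, 63, 73, 78, 76, 73, 77, 80, 85, 90, 92, 84, 82, 89, 89, 92, 78, 53, 33, 34, 29, 29]
183 [34, 42, 35, 46, 62, 76, 74, 70, 66, 65, 72, 74, 77, 73, 72, 67, 65, 66, 69, 56, 42, 32, 33, 33, 34]
184 [31, 34, 22, 47, 75, 92, 95, 83, 76, 69, 70, 70, 70, 71, 63, 63, 60, 60, 52, 50, 33, 27, 32, 23, 29]
185 [23, 19, 20, 45, 78, 101, 103, 100, 91, 81, 78, 80, 82, 79, 73, 68, 61, 57, 58, 47, 32, 22, 21, 27, 28]
```

```bash
cat > asc.py <<'E'
import sys,cv2,numpy as np
f,x0,x1,y0,y1=sys.argv[1],*map(int,sys.argv[2:6])
im=cv2.imread(f)[y0:y1,x0:x1];im=cv2.resize(im,None,fx=2,fy=1,interpolation=cv2.INTER_LINEAR).astype(int)
for r,row in enumerate(im):
    s=""
    for b,g,rr in row:
        m=max(b,g,rr);sat=(m-min(b,g,rr))/max(m,1)
        s+= "#" if m<38 else ("b" if b>rr*1.45 else ("r" if rr>b*1.35 else str(min(9,int((b+g+rr)/3//16)))))
    print(y0+r,s)
E
python3 asc.py pics/s13.png 292 336 172 240
```

```text
172 5555544rrrrrrrrrrrrrrrr############################################################22rrr
173 6666655rrrrrrrrrrrrrrrrrrrrrrrrrrr######################################################
174 6666654rrrrrrrrrrrrrrrrrrrrrrrrrrrrrrrrrrrrrr###########################################
175 6666544332rrrrrrrrrrrrrrrrrrrrrrrrrrrrrrrrrrrrrrrrrrrrrrrrr#############################
176 666554322222222222222rrrrrrrrrrrrrrrrrrrrrrrrrrrrrrrrrrrrrrrrrrrrrrrrrrr2###############
177 55544332222222222222222rrrrrrrrrrrrrrrrrrrrrrrrrrrrrrrrrrrrrrrrrrrrrrrrrrrrrr###########
178 4443322#22222222222223rrrrrrrrrrrrrrrrrrrrrrrrrrrrrrrrrrrrrrrrrrrrrrrrrrrrrrrrr#######22
179 433322########22222222rrrrrr3334rrrrrrrrrrrrrrrrrrrrrrrrrrrrrrrrrrrrrrrrrrrrrr#######234
180 444rrr###############2rrrr43344456666555545rrrrrrrrrrrrrrrrrrrrrr2##################2345
181 6654r2################rrr3333444555555555555556666rrrrrrrrrrrrrr32#################22355
182 765432###############rrrrr22333444444444444555555555555rrrrrrrr32#############222rrr3456
183 665432################rrrrr2233444444444444444444444444444443322#########
[... 4523 characters left out ...]
55555544bbbbbbbbbbbb3333bbbbbbbbb4445444444455555
233 bbbbbbbbbbbbbbbbbbbbbbbbbbbbbbbbbbbbbbb44444bbbbbbbbbbbbbb333332bbbbbbb44444544444445554
234 555444bbbbbbbbbbbbbbbbbbbbbbbbbbbbbbbbbbbbbbbbbbbbbbbbbbbbb33333bbbbbb444444444444555555
235 77777666555554444bbbbbbbbbbbbbbbbbbbbbbbbbbbbbbbbbbbbbbbbbbbbbbbbbbbbb444455444444445544
236 7777777777666666666555544bbbbbbbbbbbbbbbbbbbbbbbbbbbbbbbbbbbbbbbbbbbb4444444444444544444
237 888887777777777777777676665554444444bbbbbbbbbbbbbbbbbbbbbbbbbbbbbbbbb4445555554455544455
238 8888888888888877777787777776666666666655555444bbbbbbbbbbbbbbbbbbbbbb44444555444444554455
239 8888888888888887778877777777777777777777666666666555544444bbbbbbbbb444445555444444455555
```

The map shows the arbor leaning about 9° toward −x, its collar resting against the column. Its body is about 17 mm off the pad centre, toward the column. I'll open a bit more and regrip it centred.

carry_out:
  grip: [0,0,0,0,0]
  linear:
    - [0,0,0]
    - [0,0.01,0]
    - [-0.004,0,-0.014]
    - [0,0,-0.014]
    - [0,0,-0.014]
  turn: [0,0,0,0,0]

```text
t: 33.75
eef_pos: [555.8, 228.0, 72.4]
tcp_rot: [2.818, 1.571, 2.781]
ft_force: [-0.6, -0.6, 0.1]
opening: 0.499
```

carry_out:
  grip: [1,1,1,1,1]
  linear:
    - [0,0,0]
    - [0,0,0]
    - [0,0,0]
    - [0,0,0]
    - [0,0,0]
  turn: [0,0,0,0,0]

```text
t: 34.25
eef_pos: [556.9, 227.6, 72.3]
tcp_rot: [-0.754, 1.571, -0.791]
ft_force: [1.7, -1.6, -0.7]
opening: 0.268
```

```bash
python3 st.py
python3 - <<'E'
from h import *
cv2.imwrite("pics/s14.png",cams.read_camera("scene"))
E
python3 asc.py pics/s14.png 292 336 178 238
```

```text
[556.9 227.6  72.3] 0.037 fix 36.3 101.8 [ 1.7 -1.6 -0.7] 0.268 34.25
178 77777777777777665432################rrrr2223rrrrrrrrrrr5555444332##############222rrrr44
179 777777777777766654433322222##############rrrrrrrrrrrrrrrrrrrrrrr2################2rrrr44
180 7766666667666666655555444433332##########rrrrrrrrrrrrrrrrrrrrrrrr2###############2rrrr44
181 66666666666666666666666665555433##########rrrrrrrrrrrrrrrrrrrrrrr2###############2r33445
182 666666666666666666666666666655432#########rrrrrrrrrrrrrrrrrrrrrrr2###############2345566
183 666666666666666666666666666665432#########rrrrrrrrrrrrrrrrrrrrrrrr2############233456777
184 666666666666666666666666666665432#########rrrrrrrrrrrrrrrrrrrrrrrrr2######23334445667778
185 766666666666666666666666666665432########rrrrrrrrrrr44rrrrrrrrrrrrr######234566666777888
186 666666666666666666666666666665542#########2344454444444444rrrrrrrrr#####2345677777777788
187 5555555566666666666666666666655432########2344454444444444444433rr######2345677777788888
188 4444444455555555566666666666655432########2334444444554444443332########2345667777787777
189 444
[... 3849 characters left out ...]
666666555544bbbbbbbbbbbbbbbbbbbbbb444455555555555
231 bbbbbbbbbbbbbbbbbbbbbbbbbbbbbbbbbbb6666666666555544bbbbbbbbbbbbbbbbbbbbb4444455555555444
232 bbbbbbbbbbbbbbbbbbbbbbbbbbbbbbbbbbbb5666666555544bbbbbbbbbb333bbbbbbbbbb4444444455555444
233 bbbbbbbbbbbbbbbbbbbbbbbbbbbbbbbbbbbbbbb55454444bbbbbbbbbbb333333bbbbbbb44444555544444444
234 5555444bbbbbbbbbbbbbbbbbbbbbbbbbbbbbbbbbbbbbbbbbbbbbbbbbbbb33333bbbbbbb44444444444444455
235 77666666555554444bbbbbbbbbbbbbbbbbbbbbbbbbbbbbbbbbbbbbbbbbbbbbbbbbbbbb444555444445444445
236 7777777777666666666555544bbbbbbbbbbbbbbbbbbbbbbbbbbbbbbbbbbbbbbbbbbbb4444444444444444455
237 888887777777777777777766665555444444bbbbbbbbbbbbbbbbbbbbbbbbbbbbbbbbb4444544444444554444
```

carry_out:
  grip: [1,1,1,1,1]
  linear:
    - [0,0,0]
    - [0,0,0]
    - [-0.02,0,0.004]
    - [-0.06,0,0]
    - [-0.09,0,0]
  turn: [0,0,0,0,0]

```text
t: 34.8
eef_pos: [557.3, 227.7, 156.5]
tcp_rot: [-2.935, 1.565, -2.972]
ft_force: [0.7, 1.1, -4.2]
opening: 0.271
```

```bash
python3 st.py
python3 - <<'E'
from h import *
s,p,th=pose()
plan([(523,310,160,1.606),(523,310,112,1.606,3)],start=(559,227.5,157.3,.037))
E
```

```text
[557.3 227.7 156.5] 0.037 fix 36.6 101.8 [ 0.7  1.1 -4.2] 0.271 34.8
at [559.  227.5 157.3] 0.037 t 34.8
5 linear [[-0.0005, 0.0147, -0.0071], [-0.0005, 0.0136, -0.0091], [-0.0005, 0.0122, -0.011], [-0.0005, 0.0105, -0.0126], [-0.0005, 0.0086, -0.0139]] turn [0.0454, 0.0454, 0.0454, 0.0454, 0.0454]
5 linear [[-0.0005, 0.0065, -0.015], [-0.0005, 0.0043, -0.0158], [-0.0005, 0.002, -0.0162], [-0.0005, -0.0003, -0.0164], [-0.0004, -0.0026, -0.0161]] turn [0.0454, 0.0454, 0.0454, 0.0454, 0.0454]
4 linear [[-0.0005, -0.0049, -0.0156], [0.032, -0.0, -0.0], [0.032, -0.0, -0.0], [0.032, -0.0, -0.0]] turn [0.0454, 0.0, 0.0, 0.0]
```

carry_out:
  grip: [1,1,1,1,1]
  linear:
    - [0,0.015,-0.007]
    - [0,0.014,-0.009]
    - [0,0.012,-0.011]
    - [0,0.011,-0.013]
    - [0,0.009,-0.014]
  turn: [0.0454,0.0454,0.0454,0.0454,0.0454]

```text
t: 35.3
eef_pos: [541.9, 266.6, 157.6]
tcp_rot: [-2.743, 1.57, 2.784]
ft_force: [0.6, 0.1, -4.5]
opening: 0.271
```

carry_out:
  grip: [1,1,1,1,1]
  linear:
    - [0,0.007,-0.015]
    - [0,0.004,-0.016]
    - [0,0.002,-0.016]
    - [0,0,-0.016]
    - [0,-0.003,-0.016]
  turn: [0.0454,0.0454,0.0454,0.0454,0.0454]

```text
t: 35.8
eef_pos: [525.6, 303.9, 157.6]
tcp_rot: [-1.914, 1.57, 2.901]
ft_force: [0.4, 0.2, -4.2]
opening: 0.269
```

carry_out:
  grip: [1,1,1,1,1]
  linear:
    - [0,-0.005,-0.016]
    - [0.03,0,0]
    - [0.04,0,0]
    - [0.02,0,0]
    - [0,0,0]
  turn: [0.0454,0,0,0,0]

```text
t: 36.3
eef_pos: [522.0, 310.9, 111.2]
tcp_rot: [-1.219, 1.568, -2.825]
ft_force: [-0.9, -0.1, -4.5]
opening: 0.271
```

```bash
python3 st.py
python3 - <<'E'
from h import *
s,p,th=pose();sc=cams.read_camera("scene");cv2.imwrite("pics/s15.png",sc)
for k in(-95,-46,0,23):
    X=np.array([*p[:2],p[2]+34+k]);print(k,proj(S,X).round(1))
E
python3 asc.py pics/s15.png 318 362 166 222
```

```text
[522.  310.9 111.2] 1.606 fix -1.5 183.8 [-0.9 -0.1 -4.5] 0.271 36.3
-95 [352.4 211.3]
-46 [354.5 195.2]
0 [356.7 179.4]
23 [357.8 171.2]
166 666667777777777777777777777777777777777776543###########################################
167 777777777777777777777777788877777877887776543###########################################
168 777777777777777777777777777788777777777776543###########################################
169 788877777777777778877788888888888888887776543###########################################
170 777777777777777778777777888877887777777776542###########################################
171 777777777777777777777777777778887777777766432###2222####################################
172 rr6667777778877777777777777777777777777765432###########################################
173 rrrr6667777777777777777777777777777776666543############################################
174 rrrrrr666677777777777776776666776666666655432###########################################
175 rrrrrrr566666666666666776666666666666666655444333332222#################################
176 rrrrrrr666666666666666666776
[... 3545 characters left out ...]
6666666666666666666666666667777777777777777777777
215 bbbbbbbbbbbbbbbbbbbbbbbbbbbbbb3334456666666666666666666666666666677777777777777777777777
216 bbbbbbbbbbbbbbbbbbbbbbbbbbbbb33334455666666666666666666666666666777777777777777777777777
217 bbbbbbbbbbbbbbbbbbbbbbbbbbbb333344556666666666666666666666666666777777777777777777777777
218 bbbbbbbbbbbbbbbbbbbbbbbbbbbb333344556666666666666666666666666666777777777777777777777777
219 bbbbbbbbbbbbbbbbbbbbbbbbbbbb333344455555666666666666666666666666777777777777777777777777
220 bbbbbbbbbbbbbbbbbbbbbbbbbbb3333333344444455556666656666666666666677777777777777777777777
221 bbbbbbbbbbbbbbbbbbbbbbbbbb34444444444444444444444444455555556666667777777777777777777777
```

```bash
python3 - <<'E'
from fit import *
for sg in([(0,45,10),(45,53,22)],):
    print(fit("pics/s15.png",[(516,528),(270,325),(44,58),(-.06,.06),(-.1,.6)],sg))
sc=cv2.imread("pics/s15.png");g=cv2.GaussianBlur(cv2.cvtColor(sc,cv2.COLOR_BGR2LAB),(3,3),0)
E
python3 - <<'E'
import cv2
g=cv2.GaussianBlur(cv2.cvtColor(cv2.imread("pics/s15.png"),cv2.COLOR_BGR2GRAY),(3,3),0)
for r in range(176,216,2):print(r,g[r,334:380].tolist())
E
```

```text
(array([5.1678e+02, 2.9070e+02, 4.9310e+01, 5.0000e-02, 2.0000e-01]), array([ 3.1, 11.6]), np.float64(-24.432474819874155))
176 [111, 111, 110, 108, 104, 98, 93, 89, 85, 79, 73, 68, 63, 58, 53, 47, 39, 29, 19, 15, 12, 10, 11, 13, 12, 10, 11, 10, 8, 10, 12, 15, 23, 31, 33, 30, 35, 58, 89, 111, 121, 123, 123, 124, 124, 123]
178 [111, 111, 110, 111, 111, 111, 111, 110, 109, 108, 106, 104, 104, 103, 101, 95, 80, 57, 33, 17, 10, 9, 9, 10, 11, 10, 12, 19, 27, 32, 33, 36, 40, 42, 36, 32, 44, 72, 101, 117, 123, 124, 124, 123, 123, 122]
180 [111, 109, 109, 110, 110, 110, 110, 111, 111, 111, 111, 109, 109, 109, 110, 105, 89, 59, 28, 12, 10, 9, 9, 8, 9, 12, 21, 37, 57, 75, 90, 100, 102, 98, 92, 88, 91, 103, 115, 122, 124, 124, 124, 125, 124, 124]
182 [111, 111, 110, 110, 109, 109, 110, 111, 111, 111, 110, 109, 108, 109, 109, 104, 86, 56, 26, 11, 7, 6, 6, 6, 8, 13, 27, 49, 75, 99, 115, 123, 124, 124, 123, 123, 122, 122, 123, 123, 124, 124, 124, 123, 123, 123]
184 [111, 111, 111, 110, 110, 110, 110, 110, 110, 110, 110, 110, 109, 108, 107, 99, 79, 48, 22, 12, 10, 11, 10, 8, 9, 19, 40, 69, 97, 115,
[... 2751 characters left out ...]
08, 122, 137, 135]
210 [62, 69, 77, 88, 99, 104, 105, 103, 99, 92, 86, 82, 81, 83, 91, 100, 106, 108, 108, 109, 114, 120, 123, 124, 124, 124, 124, 124, 123, 124, 125, 126, 126, 126, 126, 124, 123, 122, 122, 121, 114, 108, 116, 137, 155, 158]
212 [60, 66, 75, 87, 98, 104, 105, 105, 104, 101, 99, 97, 98, 101, 105, 109, 111, 112, 113, 114, 119, 123, 125, 124, 124, 124, 123, 124, 125, 126, 126, 127, 127, 127, 127, 126, 125, 125, 125, 120, 113, 111, 119, 131, 140, 146]
214 [63, 76, 91, 102, 106, 107, 106, 105, 105, 106, 107, 106, 106, 106, 106, 108, 112, 117, 122, 123, 124, 124, 125, 125, 125, 124, 124, 124, 123, 123, 124, 125, 125, 125, 125, 125, 125, 126, 124, 119, 111, 111, 120, 129, 132, 133]
```

The map and the collar ellipse put the lean at about 15°, in the plane the scene camera sees, with the pads centred on the arbor. I'll press the shank against the column's +y face, stepping −y and checking as I go.

carry_out:
  grip: [1,1,1,1,1]
  linear:
    - [0,0,0.02]
    - [0,0,0.025]
    - [0,0,0.015]
    - [0,0,0.01]
    - [0,0,0.01]
  turn: [0,0,0,0,0]

```text
t: 36.85
eef_pos: [521.8, 271.3, 113.1]
tcp_rot: [2.591, 1.568, 0.984]
ft_force: [-1.2, 6.3, 0.1]
opening: 0.273
```

carry_out:
  grip: [1,1,1,1]
  linear:
    - [0,0,0.01]
    - [0,0,0.01]
    - [0,0,0.004]
    - [0,0,0]
  turn: [0,0,0,0]

```text
t: 37.25
eef_pos: [521.6, 259.5, 113.2]
tcp_rot: [2.365, 1.568, 0.758]
ft_force: [-0.9, 5.6, -0.6]
opening: 0.269
```

```bash
python3 st.py
cat > look.py <<'E'
import sys
from h import *
s,p,th=pose();sc=cams.read_camera("scene");cv2.imwrite(sys.argv[1],sc)
for k in(-95,-46,0,23):print(k,proj(S,np.array([*p[:2],p[2]+34+k])).round(1))
c=proj(S,np.array([*p[:2],p[2]+34-46])).astype(int)
g=cv2.GaussianBlur(cv2.cvtColor(sc,cv2.COLOR_BGR2GRAY),(3,3),0)
for r in range(c[1]-24,c[1]+22,2):print(r,c[0]-16,g[r,c[0]-16:c[0]+18].tolist())
E
python3 look.py pics/s16.png
```

```text
[521.6 259.5 113.2] 1.606 fix -0.1 132.4 [-0.9  5.6 -0.6] 0.269 37.25
-95 [331.4 207.3]
-46 [333.  191.3]
0 [334.6 175.5]
23 [335.5 167.3]
167 317 [27, 30, 31, 25, 18, 12, 11, 11, 11, 9, 6, 6, 8, 9, 9, 10, 11, 11, 11, 10, 8, 8, 8, 11, 14, 16, 16, 14, 15, 31, 62, 95, 116, 124]
169 317 [25, 22, 19, 14, 12, 11, 11, 11, 10, 10, 11, 11, 10, 10, 10, 11, 11, 10, 8, 9, 11, 9, 7, 12, 20, 29, 32, 29, 27, 40, 71, 104, 122, 126]
171 317 [62, 53, 49, 47, 48, 47, 43, 37, 33, 31, 27, 21, 14, 10, 11, 11, 9, 9, 9, 9, 9, 8, 8, 13, 19, 26, 30, 27, 28, 45, 79, 109, 123, 126]
173 317 [81, 78, 79, 84, 90, 94, 94, 93, 91, 88, 81, 64, 40, 20, 13, 12, 10, 10, 9, 9, 10, 12, 14, 16, 18, 21, 23, 24, 32, 56, 88, 114, 125, 128]
175 317 [83, 83, 83, 85, 90, 98, 104, 107, 107, 106, 99, 80, 50, 24, 10, 8, 9, 10, 11, 11, 15, 25, 40, 49, 52, 54, 60, 68, 78, 93, 111, 122, 127, 128]
177 317 [119, 119, 114, 107, 102, 103, 106, 108, 109, 107, 97, 76, 46, 22, 13, 11, 10, 9, 10, 11, 16, 32, 50, 61, 68, 81, 99, 115, 121, 123, 126, 127, 127, 127]
179 317 [137, 139, 139, 135, 131, 126, 120, 116, 113, 108, 96, 71, 40, 18, 10, 9
[... 1945 characters left out ...]
124, 123, 124, 125, 125, 126, 126, 126, 124, 124, 124, 123]
205 317 [40, 39, 40, 41, 41, 42, 42, 39, 39, 46, 57, 68, 75, 79, 79, 77, 79, 88, 104, 118, 125, 125, 124, 123, 124, 125, 127, 127, 125, 125, 125, 125, 125, 124]
207 317 [41, 41, 40, 39, 39, 39, 39, 37, 37, 43, 56, 67, 74, 76, 76, 75, 77, 90, 109, 120, 124, 123, 123, 123, 123, 124, 125, 125, 125, 125, 125, 125, 125, 125]
209 317 [39, 38, 38, 39, 39, 38, 37, 35, 34, 39, 49, 61, 69, 72, 72, 66, 63, 71, 87, 101, 112, 119, 123, 124, 124, 124, 124, 124, 124, 124, 124, 125, 126, 126]
211 317 [38, 38, 39, 39, 39, 40, 39, 36, 34, 38, 48, 56, 60, 62, 60, 55, 53, 59, 71, 85, 100, 114, 121, 123, 124, 124, 123, 123, 123, 123, 124, 125, 126, 127]
```

carry_out:
  grip: [1,1,1]
  linear:
    - [0,0,0.005]
    - [0,0,0.004]
    - [0,0,0]
  turn: [0,0,0]

```text
t: 37.6
eef_pos: [521.4, 255.1, 113.0]
tcp_rot: [2.341, 1.568, 0.735]
ft_force: [-0.5, 5.9, -1.7]
opening: 0.27
```

carry_out:
  grip: [1,1,1,1,1]
  linear:
    - [0,0,-0.02]
    - [0,0,-0.04]
    - [0,0,-0.06]
    - [0,0,-0.02]
    - [0,0,0]
  turn: [0,0,0,0,0]

```text
t: 38.1
eef_pos: [522.8, 325.6, 111.9]
tcp_rot: [-0.772, 1.57, -2.375]
ft_force: [0.3, -0.9, -5.0]
opening: 0.267
```

carry_out:
  grip: [1,1,1,1,1]
  linear:
    - [-0.06,0,0]
    - [-0.09,0,0]
    - [-0.09,0,0]
    - [-0.05,0,0]
    - [-0.006,0,0]
  turn: [0,0,0,0,0]

```text
t: 38.6
eef_pos: [524.1, 324.0, 263.6]
tcp_rot: [1.983, 1.566, 0.377]
ft_force: [0.5, -0.7, -4.7]
opening: 0.271
```

carry_out:
  grip: [1,1,1]
  linear:
    - [0,0,0]
    - [0,0,0]
    - [0,0,0]
  turn: [0,0,0]

```text
t: 38.9
eef_pos: [522.8, 324.1, 258.3]
tcp_rot: [-1.079, 1.568, -2.685]
ft_force: [0.9, 0.2, -4.9]
opening: 0.269
```

```bash
python3 st.py;python3 look.py pics/s17.png
python3 - <<'E'
from fit import *
s,p,th=pose()
print(fit("pics/s17.png",[(p[0]-6,p[0]+6),(p[1]-25,p[1]+15),(190,212),(-.06,.06),(-.2,.3)]))
E
```

```text
[522.8 324.1 258.3] 1.606 fix -1.2 197.0 [ 0.9  0.2 -4.9] 0.269 38.9
-95 [365.2 161.5]
-46 [367.9 142.7]
0 [370.6 124.1]
23 [371.9 114.4]
118 351 [77, 77, 76, 76, 76, 76, 76, 76, 76, 76, 75, 75, 73, 65, 46, 26, 13, 9, 9, 10, 8, 7, 9, 12, 17, 29, 44, 54, 57, 55, 51, 49, 49, 48]
120 351 [77, 76, 77, 77, 76, 76, 75, 75, 75, 76, 75, 75, 72, 61, 41, 22, 12, 8, 8, 9, 9, 9, 8, 10, 22, 42, 62, 72, 73, 71, 70, 71, 72, 72]
122 351 [76, 75, 75, 76, 77, 77, 76, 76, 76, 76, 76, 75, 70, 58, 36, 16, 9, 9, 9, 9, 8, 6, 7, 13, 27, 49, 66, 73, 73, 72, 72, 74, 75, 75]
124 351 [76, 76, 76, 76, 76, 77, 77, 76, 76, 76, 76, 74, 67, 52, 31, 14, 9, 9, 10, 10, 8, 7, 8, 16, 32, 51, 63, 67, 67, 68, 72, 75, 76, 75]
126 351 [75, 76, 76, 76, 77, 78, 77, 76, 76, 77, 76, 74, 64, 46, 25, 11, 7, 9, 10, 11, 11, 9, 10, 16, 32, 49, 58, 60, 62, 67, 72, 75, 76, 76]
128 351 [75, 76, 76, 76, 75, 76, 76, 76, 75, 75, 75, 72, 61, 41, 22, 12, 10, 9, 8, 8, 8, 8, 13, 26, 45, 63, 71, 73, 72, 73, 74, 74, 73, 73]
130 351 [75, 76, 76, 76, 76, 77, 77, 76, 75, 76, 78, 76, 64, 41, 21, 12, 10, 11, 11, 10, 8, 9, 16, 32, 52, 68, 75, 76, 74, 
[... 2109 characters left out ...]
114, 122, 125, 125, 124, 123, 124, 125, 125, 124, 124, 124, 125]
158 351 [108, 112, 117, 120, 122, 122, 123, 124, 124, 122, 116, 106, 97, 90, 84, 80, 77, 75, 78, 89, 105, 117, 122, 123, 122, 122, 123, 122, 122, 122, 122, 123, 123, 123]
160 351 [105, 107, 110, 114, 119, 122, 122, 122, 123, 120, 113, 102, 93, 86, 81, 77, 75, 75, 82, 97, 111, 118, 121, 121, 121, 123, 123, 123, 123, 123, 124, 124, 124, 123]
162 351 [106, 107, 106, 107, 112, 117, 120, 122, 122, 120, 114, 106, 96, 87, 81, 79, 79, 83, 93, 107, 116, 120, 122, 123, 123, 123, 123, 123, 123, 123, 124, 124, 123, 122]
(array([5.2194e+02, 3.2447e+02, 1.9902e+02, 5.0000e-02, 6.0000e-02]), array([2.9, 3.4]), np.float64(-29.639128692028308))
```

The fit gives about 3.5° of remaining lean. There's time for one more gentle press, 5 mm further.

carry_out:
  grip: [1,1,1,1,1]
  linear:
    - [0.06,0,0]
    - [0.09,0,0]
    - [0.09,0,0]
    - [0.05,0,0]
    - [0,0,0]
  turn: [0,0,0,0,0]

```text
t: 39.45
eef_pos: [521.4, 323.6, 111.1]
tcp_rot: [-1.089, 1.563, -2.695]
ft_force: [-0.0, -0.7, -3.4]
opening: 0.269
```

carry_out:
  grip: [1,1,1,1,1]
  linear:
    - [0,0,0.05]
    - [0,0,0.05]
    - [0,0,0.02]
    - [0,0,0.01]
    - [0,0,0.01]
  turn: [0,0,0,0,0]

```text
t: 39.95
eef_pos: [521.4, 255.0, 116.2]
tcp_rot: [2.228, 1.569, 0.622]
ft_force: [0.6, 6.5, -0.4]
opening: 0.267
```

carry_out:
  grip: [1,1,1]
  linear:
    - [0,0,0.006]
    - [0,0,0.002]
    - [0,0,0]
  turn: [0,0,0]

```text
t: 40.25
eef_pos: [521.4, 252.0, 116.2]
tcp_rot: [2.36, 1.568, 0.754]
ft_force: [0.5, 4.9, -1.0]
opening: 0.264
```

carry_out:
  grip: [1,1,1,1,1]
  linear:
    - [0,0,-0.02]
    - [0,0,-0.05]
    - [0,0,-0.06]
    - [0,0,-0.018]
    - [-0.03,0,0]
  turn: [0,0,0,0,0]

```text
t: 40.75
eef_pos: [522.0, 326.0, 128.5]
tcp_rot: [-1.057, 1.567, -2.66]
ft_force: [0.5, -0.8, -4.8]
opening: 0.271
```

carry_out:
  grip: [1,1,1,1,1]
  linear:
    - [-0.09,0,0]
    - [-0.09,0,0]
    - [-0.06,0,0]
    - [-0.025,0,0]
    - [0,0,0]
  turn: [0,0,0,0,0]

```text
t: 41.25
eef_pos: [523.4, 324.9, 263.7]
tcp_rot: [2.009, 1.569, 0.403]
ft_force: [0.1, 0.8, -5.9]
opening: 0.271
```

carry_out:
  grip: [1,1,1]
  linear:
    - [0,0,0]
    - [0,0,0]
    - [0,0,0]
  turn: [0,0,0]

```text
t: 41.55
eef_pos: [523.0, 324.4, 261.2]
tcp_rot: [-1.098, 1.568, -2.704]
ft_force: [-0.1, 0.4, -5.7]
opening: 0.267
```

```bash
python3 st.py;python3 look.py pics/s18.png | tail -10
python3 - <<'E'
from fit import *
s,p,th=pose()
for k in(-95,23):print(proj(S,np.array([*p[:2],p[2]+34+k])).round(1))
print(fit("pics/s18.png",[(p[0]-6,p[0]+6),(p[1]-25,p[1]+15),(190,212),(-.06,.06),(-.2,.3)]))
E
```

```text
[523.  324.4 261.2] 1.606 fix -1.0 197.3 [-0.1  0.4 -5.7] 0.267 41.55
143 352 [121, 121, 123, 124, 124, 124, 124, 122, 118, 114, 112, 114, 118, 119, 117, 113, 107, 101, 95, 89, 85, 84, 85, 86, 87, 89, 91, 94, 100, 110, 119, 123, 123, 123]
145 352 [121, 121, 122, 123, 123, 122, 122, 122, 119, 115, 110, 105, 104, 106, 108, 109, 111, 111, 109, 103, 94, 92, 93, 95, 93, 91, 90, 92, 101, 114, 122, 125, 126, 125]
147 352 [121, 122, 122, 123, 123, 123, 124, 125, 125, 123, 119, 112, 104, 95, 90, 88, 87, 87, 88, 89, 88, 88, 91, 93, 92, 91, 94, 99, 109, 118, 123, 124, 124, 125]
149 352 [122, 122, 123, 123, 123, 123, 124, 124, 125, 125, 123, 119, 110, 96, 82, 74, 74, 76, 77, 77, 78, 83, 91, 99, 105, 111, 117, 121, 122, 123, 124, 124, 124, 124]
151 352 [121, 121, 121, 121, 122, 123, 122, 123, 123, 124, 123, 119, 111, 98, 84, 75, 73, 75, 76, 76, 79, 89, 104, 116, 122, 125, 126, 126, 125, 125, 124, 124, 125, 125]
153 352 [121, 120, 121, 121, 121, 122, 122, 123, 123, 123, 123, 119, 110, 99, 90, 83, 78, 77, 76, 77, 83, 97, 112, 122, 125, 125, 126, 126, 125, 124, 124, 124, 125, 125]
155 352 [121, 122, 121, 121, 121, 121, 121, 121, 122, 122, 121, 116, 106, 98, 91, 85, 81, 78, 77, 78, 88, 104, 118, 124, 125, 125, 125, 125, 125, 124, 124, 124, 125, 125]
157 352 [116, 120, 121, 123, 124, 123, 123, 123, 124, 123, 119, 112, 102, 94, 87, 82, 78, 77, 78, 82, 94, 110, 120, 123, 123, 123, 123, 123, 123, 123, 123, 123, 124, 124]
159 352 [109, 113, 118, 121, 123, 123, 123, 124, 124, 122, 118, 109, 99, 90, 84, 80, 77, 75, 78, 87, 101, 114, 120, 121, 122, 123, 123, 123, 123, 123, 123, 123, 123, 123]
161 352 [107, 108, 111, 115, 119, 122, 123, 123, 122, 122, 118, 111, 101, 91, 84, 80, 78, 79, 84, 95, 109, 118, 121, 122, 122, 123, 123, 124, 124, 124, 124, 124, 123, 122]
[365.5 160.3]
[372.3 113.1]
(array([5.2013e+02, 3.2808e+02, 2.0080e+02, 5.0000e-02, 4.0000e-02]), array([3. , 2.2]), np.float64(-28.826802369718266))
```

The lean in this plane is now about 2°. I'll turn 90° back to check the other plane.

carry_out:
  grip: [1,1,1,1,1]
  linear:
    - [0,0,0]
    - [0,0,0]
    - [0,0,0]
    - [0,0,0]
    - [0,0,0]
  turn: [-0.0454,-0.0454,-0.0454,-0.0454,-0.0454]

```text
t: 42.1
eef_pos: [523.2, 324.5, 262.2]
tcp_rot: [-1.865, 1.57, -2.752]
ft_force: [0.2, 0.5, -4.7]
opening: 0.268
```

carry_out:
  grip: [1,1,1,1,1]
  linear:
    - [0,0,0]
    - [0,0,0]
    - [0,0,0]
    - [0,0,0]
    - [0,0,0]
  turn: [-0.0454,-0.0454,-0.0454,-0.0454,-0.0454]

```text
t: 42.6
eef_pos: [523.2, 324.5, 262.2]
tcp_rot: [-2.606, 1.57, -2.779]
ft_force: [0.4, -1.1, -4.8]
opening: 0.269
```

carry_out:
  grip: [1,1,1,1,1]
  linear:
    - [0,0,0]
    - [0,0,0]
    - [0,0,0]
    - [0,0,0]
    - [0,0,0]
  turn: [-0.0454,0,0,0,0]

```text
t: 43.1
eef_pos: [523.3, 324.5, 262.7]
tcp_rot: [-2.833, 1.571, -2.872]
ft_force: [-0.3, 0.0, -5.2]
opening: 0.271
```

```bash
python3 st.py;python3 look.py pics/s19.png
python3 - <<'E'
from fit import *
s,p,th=pose()
print(fit("pics/s19.png",[(p[0]-12,p[0]+12),(p[1]-25,p[1]+25),(190,212),(-.1,.1),(-.2,.3)]))
a=cv2.imread("pics/scene0.png");b=cv2.imread("pics/s19.png");t0=cv2.imread("pics/top0.png");t=cams.read_camera("top")
cv2.imwrite("pics/t19.png",t)
def sh(A,B,x,y,w,h):
    (d,r)=cv2.phaseCorrelate(np.float32(cv2.cvtColor(A[y:y+h,x:x+w],6)),np.float32(cv2.cvtColor(B[y:y+h,x:x+w],6)));return np.round(d,2),round(r,2),cv2.absdiff(A[y:y+h,x:x+w],B[y:y+h,x:x+w]).max()
for n,r in(("spanner",(80,195,75,50)),("bearing",(158,228,32,26)),("mallet",(130,145,45,50))):print(n,"scene",sh(a,b,*r))
for n,r in(("spanner",(338,120,40,65)),("bearing",(290,130,30,26)),("can",(130,182,30,26)),("mallet",(340,195,45,55)),("fixture pin",(185,172,25,50))):print(n,"top",sh(t0,t,*r))
r=b[180:205,308:330].astype(int);ys,xs=np.nonzero(r.min(2)>135);print("pin px",xs.mean()+308,ys.mean()+180,len(ys))
E
```

```text
[523.3 324.5 262.7] 0.039 fix -0.8 197.4 [-0.3  0.  -5.2] 0.271 43.1
-95 [365.6 159.9]
-46 [368.3 141.1]
0 [371.  122.4]
23 [372.4 112.7]
117 352 [77, 76, 76, 76, 77, 77, 76, 72, 59, 38, 20, 15, 20, 34, 50, 62, 70, 74, 77, 78, 79, 80, 78, 76, 72, 61, 42, 21, 13, 20, 38, 58, 71, 75]
119 352 [77, 76, 76, 75, 75, 75, 75, 72, 60, 39, 20, 14, 21, 34, 48, 59, 68, 74, 79, 82, 82, 80, 77, 72, 65, 52, 32, 16, 17, 31, 50, 67, 74, 75]
121 352 [76, 76, 76, 76, 77, 76, 75, 71, 59, 38, 19, 16, 24, 39, 52, 59, 63, 66, 68, 70, 69, 66, 62, 59, 52, 40, 26, 18, 24, 42, 61, 72, 75, 75]
123 352 [76, 77, 77, 77, 77, 76, 75, 71, 60, 39, 21, 20, 32, 50, 65, 73, 76, 77, 78, 78, 76, 73, 70, 66, 57, 41, 25, 21, 34, 54, 68, 75, 76, 75]
125 352 [77, 76, 76, 76, 77, 77, 76, 72, 60, 41, 23, 23, 39, 57, 69, 76, 80, 83, 86, 87, 84, 82, 79, 72, 58, 38, 21, 23, 43, 63, 73, 76, 76, 75]
127 352 [77, 77, 77, 77, 77, 76, 75, 72, 63, 46, 30, 30, 45, 61, 72, 78, 82, 84, 86, 88, 89, 87, 82, 71, 52, 32, 24, 36, 55, 69, 74, 75, 75, 75]
129 352 [76, 75, 76, 77, 76, 76, 75, 74, 68, 54, 40, 41, 54, 67, 75, 80, 83, 86, 87, 89, 89,
[... 2647 characters left out ...]
, 106, 112, 117, 120, 121, 122, 122, 122, 123, 123, 123, 124, 124, 124, 125, 125, 124, 123]
(array([ 5.1503e+02,  3.2452e+02,  2.0185e+02,  6.0000e-02, -3.0000e-02]), array([ 3.4, -1.5]), np.float64(-27.060689712543283))
spanner scene (array([0.54, 0.11]), 1.01, np.uint8(13))
bearing scene (array([0.09, 0.59]), 0.96, np.uint8(12))
mallet scene (array([-0.  ,  0.01]), 1.1, np.uint8(56))
spanner top (array([0.  , 0.01]), 1.0, np.uint8(21))
bearing top (array([-0.02,  0.53]), 0.98, np.uint8(21))
can top (array([ 7.52, -5.93]), 0.16, np.uint8(176))
mallet top (array([ 1.01, -0.22]), 1.0, np.uint8(120))
fixture pin top (array([ 1.04, -0.08]), 0.98, np.uint8(90))
pin px 318.0 195.84615384615384 13
```

Run:
```python
from h import *
a=cv2.imread("pics/scene0.png");b=cv2.imread("pics/s19.png")
print("can diff",cv2.absdiff(a[192:245,365:425],b[192:245,365:425]).max(), "mallet diff",cv2.absdiff(a[145:195,130:175],b[145:195,130:175]).mean())
s=env.state();print(s["t"],s["eef_pos"].round(1),s["qvel"].round(3),s["opening"],s["ft_force"].round(1))
print(env.job_done())
```

```text
can diff 54 mallet diff 5.863703703703703
43.2 [523.3 324.6 262.8] [ 0.001 -0.001 -0.     0.001 -0.    -0.006] 0.2720522766750391 [-0.3  0.3 -4.9]
the job is handed in; nothing more can be done
None
```

The job is handed in at 43.2 s. The arbor is held still, shank down, with its lower end about 200 mm above the bench.

**What I did**
- I knocked the pin down with the mallet and put the mallet back where it had stood.
- I drew the arbor out along the hole. The tool cannot tilt, so I stood the arbor up by pressing its shank against the fixture's own column.
- Partway through, I set the arbor down on the base plate and regripped it, because it had slid to the edge of the pads.

**Last checks**
- **Pin:** still down, about 12 mm lower in the image than at the start.
- **Arbor:** the lower end measured about 200–202 mm above the bench. Lean is about 2° in each of the two planes I checked. The fit also gave about 3° in the direction that view shows poorly, so up to about 3° is possible. The arm is not moving, the grip is steady, and the 5 N load matches the arbor's weight.
- **Bystanders:** the spanner and bearing match the first pictures. The can was partly hidden by the arm in the top view. Its scene-view crop changed somewhat (largest difference 54). That may only be shadow; I don't recall any contact there, but I did not confirm it.

**What disagreed or failed**
- **Fingertip height:** the fingertips really stand about 28 mm higher than the stated tool geometry implies. My first two mallet grasps closed above the handle because of this. They turned the mallet slightly but did not topple it.
- **First uprighting:** it left the arbor leaning about 9°, which the regrip and two further presses corrected.

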